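Hang the charcoal lighting can away in the low cupboard

TASK

Take the charcoal lighting can off the open hook rail by its stick handle and hang it by its wire bail on the hook deep inside the low slatted cupboard. The opening is lower than the can with its bail is tall, so tilt it to get it in under the roof, and feel for the hook: press only lightly on hook, roof and cupboard, and set the bail down onto the hook rather than dropping it. Leave the can hanging upright and still, and leave the bowl, the saucepan, the colander and the jiko alone.

Things in the scene. Friction and masses are not known exactly. Their poses are not given: they have to be found in the camera images.
- can: Tin charcoal lighting can, 130-210 g, hanging upright on the rail's middle hook, handle towards the robot. Origin: grip point in the handle. x runs level from the grip to the can, z up. Wooden stick handle 14 mm wide (y), 18 mm tall, x = -24 to 80 mm. Can 66 mm across, centre x = 112 mm, z = -70 to 30 mm. A tall fixed wire bail (5 mm wire) in the plane x = 110 mm, from its rim up to can_loop.
- can_loop (a point): Wire centre at the peak of the can's bail: x = 110, y = 0, z = 120 mm from the can's origin; same axes. The bail is stiff; its neck (z = 85 to 111 mm) is 33 mm wide outside, 23 mm inside, below that it widens to the can's rim at z = 30 mm. Its top is a shallow gable that centres itself on a hook bar. Peak to can bottom 192 mm. Seated on a hook, this point lies 8 mm above the bar's centre line.
- rail: Fixed steel hook rail. Origin on the work surface straight below the hanging can's can_loop; x points away from the robot, y along the rail, z up. The 12 mm rail lies 50 mm behind the origin (+x) at z = 225 mm, on posts at y = +-130 mm. Three equal hooks at y = -90, 0 and 90 mm; a wooden spoon fixed to the hook at y = 90 mm stays there.
- rail_hook (a point): Point on the centre line of the rail's middle hook where the can hangs (z = 225 mm); axes of the rail. The hook is an 8 mm round bar running from the rail towards -x; it ends in an upright prong at x = -18 to -10 mm from here, rising 14 mm above the top of the bar. Lift the bail over it to unhook.
- cupboard: Fixed low slatted cupboard, open in front. Origin: middle of the front face, on the work surface; x points inwards, y along the front, z up. 310 mm wide, 155 mm deep, 267 mm high; 280 mm wide inside. Floor at z = 10 mm; roof of slats running front to back, 14 mm wide, 28 mm apart, underside z = 255 mm. The can may press on it with at most 12 N, the robot 15 N.
- opening (a point): Centre of the cupboard's front opening (front face, z = 137.5 mm); axes of the cupboard. The opening is 175 mm high, less than the can with its bail: from the top of the front sill (z = 50 mm) to the underside of the front lintel (z = 225 mm); both are 10 mm thick in x. Inside, behind lintel and sill, there is more height.
- hook_nominal (a point): Nominal place of the seated bail's peak in the cupboard: x = 80, y = 0, z = 223 mm; cupboard axes. The hook here: 8 mm round bar along x (centre line 8 mm below), prong in front (x -15 to -7 mm from here, 14 mm above the bar's top), stop plate behind (face at x +8 mm, 34 mm wide, z -26 to +24 mm). The real, rigid hook is up to 14 mm off in x and 7 mm in z: not reported, to be felt.
- bowl: White ceramic bowl, 130 mm across, 55 mm high, loose on the surface; origin under its centre. Leave it alone.
- saucepan: Stainless steel saucepan, 160 mm across, 85 mm high, with a black handle reaching 200 mm from its centre along its +x; loose; origin under its centre. Leave it alone.
- colander: Orange plastic colander, 184 mm across (232 mm over its two ears along y), 80 mm high; loose; origin under its centre. Leave it alone.
- jiko: Squat charcoal stove (jiko), hourglass shape, 230 mm across, 190 mm high, fixed, with a small hinged air door in front of its foot; origin under its centre. Leave it alone.

How it is judged:
By the outcome, as a careful person would: the job done as asked, in the order asked, and still so for the second after the job is handed in, with the robot touching nothing.
It also fails if it takes over 72 s, if anything falls off the work surface, if the arm or the gripper's body presses on something with over 40 N, if the wrist force passes 120 N, or if a joint passes its speed limit or range.

ROBOT

A 6-joint arm with a two-finger parallel gripper is mounted at the origin on the work surface. World frame = base frame: x ahead of the robot, y to its left, z up, the work surface at z = 0. Lengths are in m, angles in rad, forces in N, time in s.
With the tool pointing down it reaches from about 0.275 to 0.75 m from the base axis. Payload 10.2 kg.
Tool frame: the origin (TCP) lies midway between the tips of the shut fingers; the grasp point (between the pads) lies r.hold_point_z behind it (r.hold_point_z is the distance from the TCP to the grasp point, in m); z points along the fingers, y is the line along which they close (so a half turn about z gives the same grasp; the last joint's range is limited). The gripper opens to 85 mm and grips with 20 to 120 N. Pads are 22 mm wide; open, the fingers measure 114 mm over their backs; the gripper's body (76 mm by 85 mm) begins 54 mm behind the grasp point. The pads swing forward as they close: fully open they stand 13 mm farther back than shut.
Start: joints at [1.114, 0.313, 1.498, -0, 1.331, -0.223], TCP at [0.122, 0.511, 0.21] pointing down, gripper open.
Joint ranges: [-2.94, 2.94], [-0.97, 2.17], [0.19, 2.56], [-1.23, 4.37], [0.02, 3.11], [-2.88, 2.88]. Speed limits (rad/s): [2.39, 2.39, 3.01, 3.14, 3.14, 3.14].

INTERFACE

Orientations are given as a unit quaternion [w, x, y, z].
In Python, from rig import r gives the robot as it stands. The module is installed in compiled form; this text tells all that it offers.
- The arm moves only by the tool arm_command, never from a script. Its argument "motion" is a list of rows, each an object of numbers: "grip": the finger opening in cm, from 0 to 8.54; "x", "y", "z": the shift along the tool's x, y, z in cm; "yaw": the turn about the tool's z in rad. A call has 1 to 12 rows; each row shifts and turns the commanded pose from where the row before left it, along the tool's axes as they then stand; what a row does not reach is not made up. A row lasts 1/8 s, in which the tool goes at most 62.5 mm and 10.7 degrees, less where a joint would pass 70% of its speed; a pose out of reach is approached as far as the arm can. A call is refused whole if a number of a shift passes 6.25 or a number of a turn 0.188, either way. A call with a gripper value outside its range is refused whole. The fingers move at their own pace and stop on an object; the grip force is fixed at half the most. Time passes only in rows, so rows that do not move let the fingers close. It gives the time, the measured TCP pose, the force, the opening and the grip force at its end, in the units of the state.
- r.observe(): the state, without advancing time (a new reading comes with each control period).
- r.camera(name): name is "scene" or "top"; returns (picture, depth): 384x512x3 uint8, blue, green, red; 384x512 float32, m along the optical axis (not along the pixel's ray), 0 where there is no reading.
- r.camera_model(name): a dict with "intrinsics" (3x3 intrinsics, pixels), "eye" and "attitude" of the camera in the world. Camera axes: x right, y down, z forward; pixel columns grow to the right and rows downward; lengths in m; the calibration is good to about 2 mm. A picture is of the moment at which its call begins. camera_model takes no time and is no camera call.
- r.close_job(): hands the job in; it is judged then, once.
Trained networks look in the newest picture that a camera, given by its name, has taken for a name from the list of things; names that differ only in an ending like _2 or _b are one class to them, and where a whole thing is asked for, a point or a joint stands for the part that bears it (a point fixed in the world has none). Each returns a list of dicts, best first, with "score" (0 to 1); they miss things now and then, are a little off and sometimes report something else, mostly with a low value. They report only what shows in the picture. A call takes as long as a camera call.
- r.boxes_of(camera, name): "centre" ([x, y, z] in m, in the coordinates of the camera as it stood for that picture, good to about 4 mm: the middle of the surface that is visible of it).
The state is a dict: "clock": time; "joints": joint angles; "joint_vel": joint speeds; "tau": joint torques, N m; "tool_pos": TCP position; "ee_rot": TCP orientation; "force": force on the tool from outside, world axes, zero at the start; "moment": the same for the moment, N m; "finger_gap": opening from 0.0 (shut) to 1.0 (fully open); "finger_force": force on a finger pad.
Only numpy, scipy, OpenCV 4.12 (cv2) and the standard library are available. Lean on these libraries where they do the work, as an engineer would, in place of code of your own. Each camera call takes 0.05 s, during which the arm holds its last target. There are 200 camera calls.

## Working session

There is one attempt and no reset: what is moved stays moved. The work goes in short steps, Python scripts to look and compute and a tool call to move; the robot and the scene stay as the last step left them, time stands still between calls to the robot, and variables do not carry over. Pictures are saved under pics/ and viewed, at most 10 in all, crops included, and the job is handed in when it is done.

Besides the shell and the picture viewer there is one more tool, called after "Call:" as name([rows], argument=value, ...), one row to a line, values as JSON. arm_command: Moves the arm, as the interface text tells. Its arguments: {"type":"object","properties":{"motion":{"type":"array","items":{"type":"object","properties":{"grip":{"type":"number"},"x":{"type":"number"},"y":{"type":"number"},"z":{"type":"number"},"yaw":{"type":"number"}}}}},"required":["motion"]}

```bash
mkdir -p pics; cat > h.py <<'E'
import numpy as np, cv2
from rig import r
from scipy.spatial.transform import Rotation as R
def rot(q): return R.from_quat([q[1],q[2],q[3],q[0]])
def cam(n):
    m=r.camera_model(n); a=np.array(m["attitude"])
    A=a if a.shape==(3,3) else rot(a).as_matrix()
    return np.array(m["intrinsics"]),np.array(m["eye"]),A
def back(n,u,v,d):
    K,e,A=cam(n); return e+A@(np.linalg.inv(K)@np.array([u,v,1.])*d)
def proj(n,p):
    K,e,A=cam(n); q=K@(A.T@(np.array(p)-e)); return q[:2]/q[2]
def cloud(n,D):
    K,e,A=cam(n); v,u=np.mgrid[:D.shape[0],:D.shape[1]]
    P=np.stack([(u-K[0,2])/K[0,0],(v-K[1,2])/K[1,1],np.ones(D.shape)],-1)*D[...,None]
    return P@A.T+e
E
python3 - <<'E'
from h import *
np.set_printoptions(precision=4,suppress=True)
for n in ["scene","top"]:
    im,D=r.camera(n); cv2.imwrite(f"pics/{n}0.png",im); np.save(f"{n}0.npy",D)
    print(n,r.camera_model(n))
    K,e,A=cam(n)
    for t in ["can","can_loop","rail","rail_hook","cupboard","opening","hook_nominal","bowl","saucepan","colander","jiko"]:
        try:
            for b in r.boxes_of(n,t)[:2]:
                p=A@np.array(b["centre"])+e; print(t,round(b["score"],2),p,proj(n,p))
        except Exception as ex: print(t,ex)
print(r.observe(),r.hold_point_z)
E
```

```text
scene {'intrinsics': array([[419.8912,   0.    , 259.1667],
       [  0.    , 419.8912, 194.2158],
       [  0.    ,   0.    ,   1.    ]]), 'eye': array([1.2239, 0.1123, 1.4053]), 'attitude': array([-0.1703,  0.6258,  0.7369, -0.1904])}
can 0.96 [ 0.6058 -0.2069  0.1116] [191.4984 212.4152]
can_loop 0.81 [ 0.6058 -0.202   0.1169] [192.689  211.9257]
can_loop 0.7 [0.348  0.3916 0.0305] [363.0997 185.8708]
rail 0.95 [ 0.6513 -0.1959  0.1414] [190.3296 220.8208]
rail 0.31 [ 0.6034 -0.2033  0.1152] [192.5565 211.4851]
rail_hook 0.9 [ 0.6482 -0.1928  0.1452] [191.3474 219.6255]
rail_hook 0.43 [0.6486 0.1816 0.209 ] [305.2368 228.4575]
cupboard 0.84 [0.6489 0.1807 0.2091] [304.9533 228.492 ]
opening 0.83 [0.6501 0.1825 0.2065] [305.3789 229.2811]
hook_nominal 0.72 [0.6501 0.1808 0.2102] [304.9771 228.6933]
bowl 0.62 [0.3461 0.3912 0.0253] [362.6926 186.1079]
saucepan 0.75 [ 0.3161 -0.4534  0.0423] [150.4609 147.1276]
saucepan 0.58 [ 0.4832 -0.6204  0.0358] [ 95.8946 177.3175]
colander 0.82 [ 0.3142 -0.4501  0.0407] [151.4778 147.1113]
colander 0.71 [ 0.6049 -0.1994  0.1171] [193.4788 211.7
[... 824 characters left out ...]
73 -0.629   0.0123] [415.0611 203.7495]
colander 0.59 [ 0.3371 -0.4556  0.0286] [376.1469 239.6215]
jiko 0.89 [0.4827 0.6222 0.1463] [ 99.2789 196.8431]
jiko 0.28 [ 0.5975 -0.2023  0.1154] [316.2471 171.3219]
{'clock': 1.2, 'joints': array([ 1.1136,  0.3129,  1.4977,  0.0001,  1.331 , -0.2234]), 'joint_vel': array([ 0.0005, -0.0015,  0.0004,  0.0002,  0.0006, -0.0001]), 'tau': array([  0.0018, -41.2169, -25.9899,  -0.0001,   0.0005,   0.    ]), 'tool_pos': array([0.1216, 0.5107, 0.2103]), 'ee_rot': array([-0.    ,  0.1166,  0.9932,  0.    ]), 'force': array([-0.0869,  0.6904,  0.1486]), 'moment': array([-0.0094, -0.0251, -0.0217]), 'finger_force': 0.0, 'finger_gap': 1.001908266203589} 0.0187
```

```bash
python3 - <<'E'
import cv2,numpy as np
a=cv2.imread("pics/scene0.png")[120:320,150:430]
cv2.imwrite("pics/s0c.png",cv2.resize(a,None,fx=2.8,fy=2.8,interpolation=cv2.INTER_CUBIC))
a=cv2.imread("pics/top0.png")[100:260,150:400]
cv2.imwrite("pics/t0c.png",cv2.resize(a,None,fx=3.2,fy=3.2,interpolation=cv2.INTER_CUBIC))
E
```

```text
(no output)
```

View pics/s0c.png

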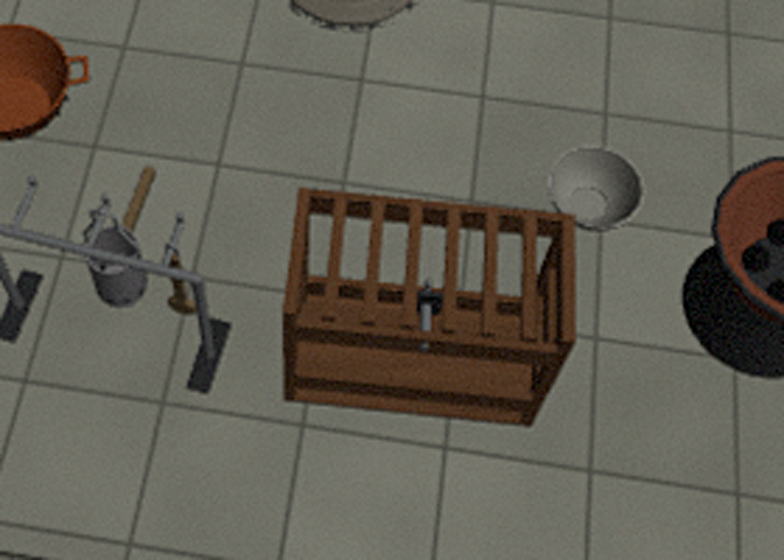

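View pics/t0c.png

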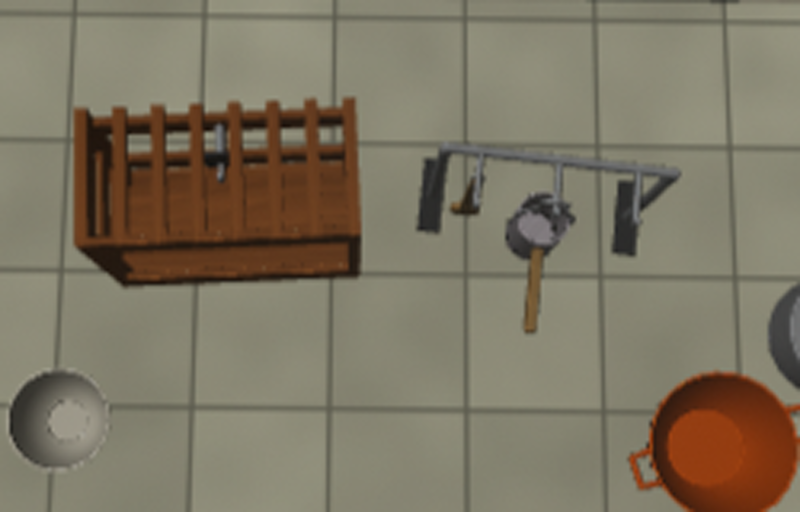

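I see the can under the rail with its handle at top-crop (533,290), and the cupboard's hook showing between slats at top-crop (218,150), scene-crop (430,300). Now I'll measure them.

```bash
python3 - <<'E'
from h import *
np.set_printoptions(precision=4,suppress=True)
for n in ["scene","top"]:
    D=np.load(f"{n}0.npy"); im=cv2.imread(f"pics/{n}0.png"); P=cloud(n,D); ok=D>0
    hsv=cv2.cvtColor(im,cv2.COLOR_BGR2HSV)
    x,y,z=P[...,0],P[...,1],P[...,2]
    # roof
    m=ok&(z>.258)&(z<.278)&(y>-.05)&(y<.4)&(x>.4)&(x<.85)
    q=P[m]; b=cv2.minAreaRect(q[:,:2].astype(np.float32)); print(n,"roof",m.sum(),q[:,2].mean(),b,cv2.boxPoints(b).tolist())
    # handle
    m=ok&(z>.06)&(z<.2)&(y>-.3)&(y<-.1)&(x>.42)&(x<.60)&(hsv[...,1]>70)
    q=P[m]; c=q.mean(0); d=np.linalg.svd(q-c)[2][0]; t=(q-c)@d; print("handle",m.sum(),c,d,c+d*t.min(),c+d*t.max())
    # rail
    m=ok&(z>.2)&(z<.25)&(y>-.36)&(y<-.05)&(x>.55)&(x<.8); q=P[m]; print("rail",m.sum(),q[:,2].mean())
    top=q
    # fit rail line: RANSAC through cv2.fitLine
    l=cv2.fitLine(q[:,:2].astype(np.float32),cv2.DIST_HUBER,0,.003,.003).ravel(); print(l, np.degrees(np.arctan2(l[1],l[0])))
    # hook in cupboard: grey pixels
    m=ok&(z>.15)&(z<.25)&(y>.13)&(y<.24)&(x>.57)&(x<.75)&(hsv[...,1]<90)
    q=P[m]; vv,uu=np.nonzero(m)
    print("hook",m.sum())
    o=np.argsort(q[:,0]); print(np.c_[q[o],uu[o],vv[o]][::max(1,len(o)//25)])
E
```

```text
scene roof 2090 0.2674253170078197 ((0.6274662613868713, 0.16997209191322327), (0.15934546291828156, 0.3106508255004883), 3.200371742248535) [[0.5392462611198425, 0.3206072747707367], [0.5565893054008484, 0.010440959595143795], [0.7156862616539001, 0.01933690905570984], [0.6983432173728943, 0.32950323820114136]]
handle 89 [ 0.5227 -0.199   0.1213] [ 0.9883 -0.1384 -0.0643] [ 0.4762 -0.1925  0.1243] [ 0.603  -0.2102  0.116 ]
rail 525 0.22853681862283615
[ 0.1085  0.9941  0.662  -0.1742] 83.77225
hook 97
[[  0.6294   0.1706   0.2268 303.     220.    ]
 [  0.6329   0.171    0.227  303.     221.    ]
 [  0.6358   0.1684   0.2248 302.     222.    ]
 [  0.6501   0.1743   0.242  304.     224.    ]
 [  0.6534   0.1651   0.2456 301.     224.    ]
 [  0.6538   0.1687   0.2407 302.     225.    ]
 [  0.6544   0.162    0.2466 300.     224.    ]
 [  0.6555   0.1626   0.2419 300.     225.    ]
 [  0.6558   0.1789   0.2339 305.     227.    ]
 [  0.6562   0.184    0.2437 307.     226.    ]
 [  0.6565   0.1636   0.2006 299.     231.    ]
 [  0.6568   0.1728   0.2338 303.     227.    ]
 [  0.6572   0.1
[... 2144 characters left out ...]
  0.2417 214.     147.    ]
 [  0.6641   0.168    0.2209 219.     146.    ]
 [  0.6679   0.1755   0.2204 217.     145.    ]
 [  0.6691   0.1723   0.2167 218.     145.    ]
 [  0.6724   0.1649   0.2183 220.     144.    ]
 [  0.6757   0.1685   0.2198 219.     143.    ]
 [  0.6787   0.1683   0.2223 219.     142.    ]
 [  0.6799   0.1761   0.2182 217.     142.    ]
 [  0.6834   0.1724   0.2191 218.     141.    ]
 [  0.6868   0.1687   0.2207 219.     140.    ]
 [  0.6912   0.1691   0.2185 219.     139.    ]
 [  0.6949   0.1831   0.1943 216.     140.    ]
 [  0.7007   0.2218   0.234  204.     135.    ]
 [  0.7014   0.2113   0.2321 207.     135.    ]
 [  0.7052   0.1387   0.2348 227.     134.    ]]
```

Call:
arm_command([
  {"z": -6, "grip": 5},
  {"z": -6},
  {"z": -6, "x": -2, "y": -2},
  {"x": -4, "y": -4.2},
  {"x": -4, "y": -4.2},
  {"x": -4, "y": -4.2},
  {"x": -4, "y": -4.2},
  {"x": -4, "y": -4.2},
  {"x": -4, "y": -4.2},
  {"x": -4, "y": -4.2},
  {"x": -4, "y": -4.2},
  {"x": -4, "y": -4.2, "yaw": -0.1},
])

```text
invalid input
```

Call:
arm_command([
  {"grip": 5, "x": 0, "y": 0, "z": -6, "yaw": 0},
])

```text
clock: 1.32
tool_pos: [0.121, 0.5092, 0.2676]
ee_rot: [-0.001, 0.117, 0.993, -0.004]
force: [-0.3, 1.2, 1.4]
finger_gap: 0.82
finger_force: 0.0
```

Call:
arm_command([
  {"grip": 5, "x": 0, "y": 0, "z": -6, "yaw": 0},
  {"grip": 5, "x": -2, "y": -2, "z": -5, "yaw": 0},
  {"grip": 5, "x": -4, "y": -4.2, "z": 0, "yaw": 0},
  {"grip": 5, "x": -4, "y": -4.2, "z": 0, "yaw": 0},
  {"grip": 5, "x": -4, "y": -4.2, "z": 0, "yaw": 0},
  {"grip": 5, "x": -4, "y": -4.2, "z": 0, "yaw": 0},
  {"grip": 5, "x": -4, "y": -4.2, "z": 0, "yaw": 0},
  {"grip": 5, "x": -4, "y": -4.2, "z": 0, "yaw": 0},
  {"grip": 5, "x": -4, "y": -4.2, "z": 0, "yaw": 0},
  {"grip": 5, "x": -4, "y": -4.2, "z": 0, "yaw": 0},
  {"grip": 5, "x": -4, "y": -4.2, "z": 0, "yaw": -0.14},
])

```text
clock: 2.7
tool_pos: [0.3997, 0.0336, 0.3805]
ee_rot: [0.0, 0.046, 0.999, 0.0]
force: [0.5, 1.8, 0.8]
finger_gap: 0.584
finger_force: 0.0
```

Call:
arm_command([
  {"grip": 5, "x": -6, "y": 0, "z": 0, "yaw": 0},
  {"grip": 5, "x": -6, "y": 0, "z": 0, "yaw": 0},
  {"grip": 5, "x": -6, "y": 0, "z": 0, "yaw": 0},
  {"grip": 5, "x": -6, "y": 0, "z": 0, "yaw": 0},
  {"grip": 5, "x": -6, "y": 0, "z": 0, "yaw": 0},
  {"grip": 5, "x": -6, "y": 0, "z": 0, "yaw": 0},
  {"grip": 5, "x": -6, "y": 0, "z": 0, "yaw": 0},
  {"grip": 5, "x": -6, "y": 0, "z": 0, "yaw": 0},
])

```text
clock: 3.7
tool_pos: [0.7562, -0.0077, 0.3239]
ee_rot: [0.034, 0.047, 0.998, 0.002]
force: [-0.4, -0.2, -0.1]
finger_gap: 0.586
finger_force: 0.0
```

```bash
python3 -c "
from h import *
o=r.observe();print(o['joints'],o['tool_pos'],o['ee_rot'])"
```

```text
[-0.16893153  0.93408139  0.18810995  0.01260289  1.95131565 -1.64080069] [ 0.75623758 -0.00772252  0.32386797] [0.03448039 0.04687875 0.99830391 0.00167002]
```

Call:
arm_command([
  {"grip": 5, "x": 5, "y": 0, "z": 0, "yaw": 0},
  {"grip": 5, "x": 5, "y": 0, "z": 0, "yaw": 0},
])

```text
clock: 3.95
tool_pos: [0.6883, -0.002, 0.3221]
ee_rot: [0.034, 0.047, 0.998, 0.002]
force: [1.4, 0.3, 0.7]
finger_gap: 0.585
finger_force: 0.0
```

```bash
cat >> h.py <<'E'
def st():
    np.set_printoptions(precision=4,suppress=True)
    o=r.observe(); M=rot(o['ee_rot']).as_matrix(); h=o['tool_pos']-M[:,2]*r.hold_point_z
    print(o['clock'],'j',o['joints'],'tcp',o['tool_pos'],'hold',h,'\nR',M.tolist(),'tilt',np.degrees(np.arctan2(np.hypot(*M[:2,2]),-M[2,2])),'F',o['force'],'M',o['moment'],'gap',o['finger_gap'],o['finger_force'])
    return o,M
E
python3 -c "
from h import *
st()"
```

```text
3.95 j [-0.1776  0.6404  0.7209  0.0124  1.7126 -1.6521] tcp [ 0.6883 -0.002   0.3221] hold [ 0.6871 -0.002   0.3408] 
R [[-0.9932137718377697, 0.09381153157770168, 0.0687444541387644], [0.09404065841241564, 0.995568352805921, 9.724538471207094e-05], [-0.06843068023299315, 0.006561359184755207, -0.9976342970089284]] tilt 3.941879957545569 F [1.436  0.314  0.7433] M [-0.0145 -0.0371 -0.0275] gap 0.5845568285413695 0.0
```

Call:
arm_command([
  {"grip": 5, "x": -5.3, "y": 0, "z": -3.2, "yaw": 0},
  {"grip": 5, "x": -5.3, "y": 0, "z": -3.2, "yaw": 0},
  {"grip": 5, "x": -5.3, "y": 0, "z": -3.2, "yaw": 0},
  {"grip": 5, "x": -5.3, "y": 0, "z": -3.2, "yaw": 0},
  {"grip": 5, "x": -5.3, "y": 0, "z": -3.2, "yaw": 0},
  {"grip": 5, "x": -5.3, "y": 0, "z": -3.2, "yaw": 0},
  {"grip": 5, "x": -5.3, "y": 0, "z": -3.2, "yaw": 0},
  {"grip": 5, "x": -5.3, "y": 0, "z": -3.2, "yaw": 0},
])

```text
clock: 4.95
tool_pos: [0.7572, -0.0311, 0.4289]
ee_rot: [0.146, 0.047, 0.988, 0.004]
force: [0.1, -0.0, 0.1]
finger_gap: 0.587
finger_force: 0.0
```

```bash
python3 -c "
from h import *
st()"
```

```text
4.95 j [-0.2156  0.8003  0.1869  0.0579  1.8665 -1.6673] tcp [ 0.7572 -0.0311  0.4289] hold [ 0.7518 -0.031   0.4468] 
R [[-0.9532065874361325, 0.09094868206857237, 0.28831499943352257], [0.09303628254869856, 0.9956416047848545, -0.0064842078126539655], [-0.2876481388743566, 0.02064296614899848, -0.9575136636887694]] tilt 16.761466846928727 F [ 0.132  -0.0488  0.1324] M [0.0244 0.1823 0.0016] gap 0.5868551467454988 0.0
```

```bash
python3 - <<'E'
import numpy as np
from scipy.optimize import least_squares
D=[(1.1136,.3129,1.4977,1.331,.1216,.5107,.2103),(-.1689,.9341,.1881,1.9513,.7562,-.0077,.3239),(-.1776,.6404,.7209,1.7126,.6883,-.002,.3221),(-.2156,.8003,.1869,1.8665,.7572,-.0311,.4289)]
def f(k,pr=0):
    r0,h,a,b,L=k;o=[]
    for j1,j2,j3,j5,x,y,z in D:
        r=x*np.cos(j1)+y*np.sin(j1);p=j2+j3+j5
        o+=[r0+a*np.sin(j2)+b*np.sin(j2+j3)+L*np.sin(p)-r,h+a*np.cos(j2)+b*np.cos(j2+j3)+L*np.cos(p)-z]
        if pr: print(r,x*np.sin(j1)-y*np.cos(j1))
    return o
for L0 in (.2,.3):
    s=least_squares(f,[0,.3,.4,.4,L0],x_scale=.1); print(s.x,s.cost,np.round(s.fun,4))
f(s.x,1)
E
```

```text
[-0.04274589  0.17703275  0.48273414  0.41926175  0.32699314] 1.6880517569841902e-05 [ 0.0012 -0.0005 -0.0013 -0.0043  0.0001  0.003   0.      0.0018]
[-0.04274589  0.17703275  0.48273414  0.41926175  0.32699314] 1.6880517569841787e-05 [ 0.0012 -0.0005 -0.0013 -0.0043  0.0001  0.003   0.      0.0018]
0.5119262617854342 -0.11632949967394818
0.7467338344626471 -0.11952535491983271
0.6778267413891833 -0.11963192992558969
0.7463227987419131 -0.13161052419179012
```

```bash
cat > kin.py <<'E'
import numpy as np
from scipy.spatial.transform import Rotation as R
from scipy.optimize import least_squares
LO=np.array([-2.94,-.97,.19,-1.23,.02,-2.88]);HI=np.array([2.94,2.17,2.56,4.37,3.11,2.88])
k0=[-.0427,.177,.4827,.4193,.327,.1157,0]
def fk(j,k):
    r0,h,a,b,L,off,c6=k
    B=R.from_euler('z',j[0]); s=j[1]+j[2]
    Q=B*R.from_euler('y',s)*R.from_euler('z',j[3])*R.from_euler('y',j[4])*R.from_euler('z',j[5]+c6)
    p=B.apply([r0+a*np.sin(j[1])+b*np.sin(s),off,h+a*np.cos(j[1])+b*np.cos(s)])+Q.apply([0,0,L])
    return p,Q
E
python3 - <<'E'
from kin import *
np.set_printoptions(precision=4,suppress=True)
from h import rot
J=[[1.1136,.3129,1.4977,.0001,1.331,-.2234],[-.1689,.9341,.1881,.0126,1.9513,-1.6408],[-.1776,.6404,.7209,.0124,1.7126,-1.6521],[-.2156,.8003,.1869,.0579,1.8665,-1.6673]]
P=[[.1216,.5107,.2103],[.7562,-.0077,.3239],[.6883,-.002,.3221],[.7572,-.0311,.4289]]
Q=[[0,.1166,.9932,0],[.03448,.04688,.9983,.00167],[.034,.047,.998,.002],[.146,.047,.988,.004]]
for s4 in (1,-1):
  def f(k):
    o=[]
    for j,p,q in zip(J,P,Q):
        j=list(j); j[3]*=s4
        pp,QQ=fk(j,k); o+=list(pp-p)+list((QQ*rot(q).inv()).as_rotvec()*.3)
    return np.array(o)
  for c in (0,1.57,3.14,-1.57):
    k=k0.copy();k[6]=c; s=least_squares(f,k,x_scale=.1); print(s4,s.cost,s.x); 
    if s.cost<1e-3: print(s.fun.reshape(-1,6))
E
```

```text
1 2.0032132031228873e-05 [-0.0424  0.1753  0.4831  0.4189  0.3256  0.1153  1.571 ]
[[ 0.0015  0.0007 -0.0004  0.      0.     -0.0001]
 [-0.0012 -0.0002 -0.0045  0.     -0.     -0.0001]
 [ 0.0001 -0.0004  0.0029 -0.0002 -0.0002 -0.0001]
 [ 0.      0.0018  0.002  -0.0003  0.0002  0.0002]]
1 2.0032132031228182e-05 [-0.0424  0.1753  0.4831  0.4189  0.3256  0.1153  1.571 ]
[[ 0.0015  0.0007 -0.0004  0.      0.     -0.0001]
 [-0.0012 -0.0002 -0.0045  0.     -0.     -0.0001]
 [ 0.0001 -0.0004  0.0029 -0.0002 -0.0002 -0.0001]
 [ 0.      0.0018  0.002  -0.0003  0.0002  0.0002]]
1 2.003213203122889e-05 [-0.0424  0.1753  0.4831  0.4189  0.3256  0.1153  1.571 ]
[[ 0.0015  0.0007 -0.0004  0.      0.     -0.0001]
 [-0.0012 -0.0002 -0.0045  0.     -0.     -0.0001]
 [ 0.0001 -0.0004  0.0029 -0.0002 -0.0002 -0.0001]
 [ 0.      0.0018  0.002  -0.0003  0.0002  0.0002]]
1 2.003213203122893e-05 [-0.0424  0.1753  0.4831  0.4189  0.3256  0.1153  1.571 ]
[[ 0.0015  0.0007 -0.0004  0.      0.     -0.0001]
 [-0.0012 -0.0002 -0.0045  0.     -0.     -0.0001]
 [ 0.0001 -0.0004  0.0029 -0.0002 -0.0002 -0.0001]
 [
[... 500 characters left out ...]
0069  0.0012  0.0001]
 [ 0.002   0.0041  0.0034 -0.0076  0.0011  0.0019]
 [-0.0087 -0.019   0.0016 -0.0295  0.0066 -0.0156]]
-1 0.0009692991990050391 [-0.0468  0.1432  0.4905  0.4218  0.2995  0.1277  1.5594]
[[-0.0093  0.0068 -0.0001 -0.     -0.      0.0034]
 [ 0.002   0.0044 -0.0049 -0.0069  0.0012  0.0001]
 [ 0.002   0.0041  0.0034 -0.0076  0.0011  0.0019]
 [-0.0087 -0.019   0.0016 -0.0295  0.0066 -0.0156]]
-1 0.0009692991990050419 [-0.0468  0.1432  0.4905  0.4218  0.2995  0.1277  1.5594]
[[-0.0093  0.0068 -0.0001 -0.     -0.      0.0034]
 [ 0.002   0.0044 -0.0049 -0.0069  0.0012  0.0001]
 [ 0.002   0.0041  0.0034 -0.0076  0.0011  0.0019]
 [-0.0087 -0.019   0.0016 -0.0295  0.0066 -0.0156]]
```

```bash
cat >> kin.py <<'E'
K=[-0.0424,0.1753,0.4831,0.4189,0.3256,0.1153,1.571]
def tool(T,h,yaw=0):
    T,h=np.radians(T),np.radians(h)
    z=np.array([np.sin(T)*np.cos(h),np.sin(T)*np.sin(h),-np.cos(T)]); y=np.array([-np.sin(h),np.cos(h),0]); x=np.cross(y,z)
    return R.from_matrix(np.c_[x,y,z])*R.from_euler('z',yaw,degrees=True)
def ik(hold,Q,j0):
    tcp=np.array(hold)+Q.apply([0,0,.0187])
    f=lambda j:np.r_[fk(j,K)[0]-tcp,(fk(j,K)[1]*Q.inv()).as_rotvec()*.3,1e-4*(j-j0)]
    s=least_squares(f,np.clip(j0,LO+1e-6,HI-1e-6),bounds=(LO,HI)); e=s.fun[:6]
    return s.x,np.linalg.norm(e[:3]),np.degrees(np.linalg.norm(e[3:])/.3)
def path(wps,j,n=12):
    # wps: (hold,T,h,yaw)
    for i in range(len(wps)-1):
        A,B=wps[i],wps[i+1]; worst=0;wa=0
        for t in np.linspace(0,1,n+1)[1:]:
            p=np.array(A[0])*(1-t)+np.array(B[0])*t; o=[A[q]*(1-t)+B[q]*t for q in (1,2,3)]
            j2,e,a=ik(p,tool(*o),j); worst=max(worst,e);wa=max(wa,a); dj=np.abs(j2-j).max(); j=j2
        print(i+1,B,'j',np.round(j,2),'err mm %.1f deg %.1f'%(worst*1e3,wa))
    return j
E
python3 - <<'E'
from kin import *
j0=np.array([-.2156,.8003,.1869,.0579,1.8665,-1.6673])
for T in (50,60,70,80,88):
    print('T',T)
    E=[.70,-.03,.42]
    w=[([.72,-.03,.43],17,-1.3,-4),(E,17,-1.3,0),(E,T,-1,0),([.45,-.15,.35],T,-1,0),([.40,-.19,.20],T,-1,0),([.40,-.19,.115],T,-1,0),([.487,-.197,.115],T,-1,0),([.487,-.197,.145],T,-1,0),([.40,-.18,.25],T,-1,0),([.37,.15,.2],T,-1,0),([.37,.155,.15],T,-1,45),([.37,.155,.15],T,-1,-45),([.37,.155,.15],T,-1,0),([.525,.165,.115],T,-1,0)]
    path(w,j0)
E
```

```text
T 50
1 ([0.7, -0.03, 0.42], 17, -1.3, 0) j [-0.24  0.52  0.76  0.06  1.57 -1.78] err mm 0.0 deg 0.0
2 ([0.7, -0.03, 0.42], 50, -1, 0) j [-0.31  0.16  1.5   0.36  0.67 -2.05] err mm 0.0 deg 0.0
3 ([0.45, -0.15, 0.35], 50, -1, 0) j [-1.01 -0.28  2.05  0.83  0.99 -2.88] err mm 5.2 deg 1.8
4 ([0.4, -0.19, 0.2], 50, -1, 0) j [-0.98 -0.18  2.22  0.75  0.74 -2.88] err mm 35.6 deg 13.1
5 ([0.4, -0.19, 0.115], 50, -1, 0) j [-0.88 -0.06  2.28  0.75  0.54 -2.88] err mm 45.9 deg 17.6
6 ([0.487, -0.197, 0.115], 50, -1, 0) j [-0.77  0.12  2.13  0.83  0.49 -2.88] err mm 44.9 deg 17.3
7 ([0.487, -0.197, 0.145], 50, -1, 0) j [-0.79  0.08  2.12  0.83  0.54 -2.88] err mm 35.0 deg 14.7
8 ([0.4, -0.18, 0.25], 50, -1, 0) j [-1.03 -0.25  2.18  0.76  0.87 -2.88] err mm 31.2 deg 12.8
9 ([0.37, 0.15, 0.2], 50, -1, 0) j [ 0.25 -0.27  2.46 -1.14  0.23 -0.26] err mm 26.8 deg 9.2
10 ([0.37, 0.155, 0.15], 50, -1, 45) j [ 0.2  -0.21  2.5  -1.23  0.14  0.59] err mm 12.0 deg 3.6
11 ([0.37, 0.155, 0.15], 50, -1, -45) j [ 0.2  -0.21  2.5  -1.23  0.14 -0.98] err mm 12.0 deg 3.6
12 ([0.37, 0.155, 0.15], 50, -1, 0) j [ 0.
[... 4495 characters left out ...]
 124.3 deg 41.8
7 ([0.487, -0.197, 0.145], 88, -1, 0) j [-0.7  -0.09  2.21  1.11  0.36 -2.88] err mm 107.0 deg 41.6
8 ([0.4, -0.18, 0.25], 88, -1, 0) j [-0.98 -0.54  2.39  1.15  0.64 -2.88] err mm 102.3 deg 39.1
9 ([0.37, 0.15, 0.2], 88, -1, 0) j [ 0.02 -0.57  2.56  1.32  0.02 -2.88] err mm 95.8 deg 30.2
10 ([0.37, 0.155, 0.15], 88, -1, 45) j [-0.08 -0.42  2.56  2.06  0.19 -2.88] err mm 97.4 deg 26.0
11 ([0.37, 0.155, 0.15], 88, -1, -45) j [ 0.04 -0.5   2.56  0.54  0.02 -2.88] err mm 100.0 deg 27.0
12 ([0.37, 0.155, 0.15], 88, -1, 0) j [ 0.04 -0.49  2.56  1.32  0.02 -2.88] err mm 99.9 deg 27.0
13 ([0.525, 0.165, 0.115], 88, -1, 0) j [ 0.06  0.    2.21  1.34  0.02 -2.88] err mm 109.9 deg 35.8
```

```bash
python3 - <<'E'
from kin import *
j0=np.array([-.2156,.8003,.1869,.0579,1.8665,-1.6673+np.pi])
for T in (40,60,75,88):
    print('T',T)
    E=[.70,-.03,.42]
    for H in (-1,):
        w=[([.72,-.03,.43],17,-1.3,176),(E,17,-1.3,180),(E,T,H,180),([.45,-.15,.35],T,H,180),([.40,-.19,.20],T,H,180),([.487,-.197,.115],T,H,180),([.487,-.197,.145],T,H,180),([.40,-.18,.25],T,H,180),([.37,.15,.2],T,H,180),([.37,.155,.15],T,H,225),([.37,.155,.15],T,H,135),([.37,.155,.15],T,H,180),([.525,.165,.115],T,H,180)]
        path(w,j0,24)
E
```

```text
T 40
1 ([0.7, -0.03, 0.42], 17, -1.3, 180) j [-0.24  0.52  0.76  0.06  1.57  1.37] err mm 0.0 deg 0.0
2 ([0.7, -0.03, 0.42], 40, -1, 180) j [-0.28  0.24  1.31  0.21  0.93  1.24] err mm 0.0 deg 0.0
3 ([0.45, -0.15, 0.35], 40, -1, 180) j [-0.93 -0.22  1.94  0.63  1.05  0.44] err mm 0.0 deg 0.0
4 ([0.4, -0.19, 0.2], 40, -1, 180) j [-1.18 -0.13  2.25  0.85  0.9  -0.09] err mm 0.0 deg 0.0
5 ([0.487, -0.197, 0.115], 40, -1, 180) j [-0.93  0.17  2.21  1.12  0.6  -0.24] err mm 0.0 deg 0.0
6 ([0.487, -0.197, 0.145], 40, -1, 180) j [-0.93  0.11  2.17  1.01  0.64 -0.11] err mm 0.0 deg 0.0
7 ([0.4, -0.18, 0.25], 40, -1, 180) j [-1.16 -0.21  2.18  0.77  1.    0.05] err mm 0.0 deg 0.0
8 ([0.37, 0.15, 0.2], 40, -1, 180) j [ 0.2  -0.25  2.34 -0.38  0.39  2.09] err mm 0.0 deg 0.0
9 ([0.37, 0.155, 0.15], 40, -1, 225) j [ 0.16 -0.18  2.43 -0.4   0.23  2.88] err mm 4.5 deg 1.6
10 ([0.37, 0.155, 0.15], 40, -1, 135) j [ 0.23 -0.16  2.42 -0.68  0.25  1.64] err mm 3.7 deg 1.3
11 ([0.37, 0.155, 0.15], 40, -1, 180) j [ 0.23 -0.16  2.42 -0.68  0.25  2.43] err mm 0.0 deg 0.0
12 ([0.525, 0.165, 0.115], 40, -1, 1
[... 2871 characters left out ...]
 mm 20.4 deg 3.9
6 ([0.487, -0.197, 0.145], 88, -1, 180) j [-1.27  0.6   2.53  1.89  1.53 -1.56] err mm 0.0 deg 0.0
7 ([0.4, -0.18, 0.25], 88, -1, 180) j [-1.64  0.14  2.56  1.45  1.56 -1.13] err mm 19.4 deg 3.8
8 ([0.37, 0.15, 0.2], 88, -1, 180) j [ 0.76  0.34  2.56  4.08  1.36 -1.77] err mm 89.7 deg 17.1
9 ([0.37, 0.155, 0.15], 88, -1, 225) j [ 0.78  0.6   2.56  4.07  1.55 -0.78] err mm 38.3 deg 7.8
10 ([0.37, 0.155, 0.15], 88, -1, 135) j [ 0.78  0.6   2.56  4.07  1.55 -2.35] err mm 37.0 deg 7.6
11 ([0.37, 0.155, 0.15], 88, -1, 180) j [ 0.78  0.6   2.56  4.07  1.55 -1.56] err mm 37.0 deg 7.6
12 ([0.525, 0.165, 0.115], 88, -1, 180) j [ 0.23  0.7   2.48  3.39  1.58 -1.56] err mm 36.0 deg 7.3
```

```bash
cat > geo.py <<'E'
import numpy as np, heapq
from scipy.spatial.transform import Rotation as R
def canpts():
    P=[]
    t=np.linspace(0,2*np.pi,24,endpoint=False)
    for z in (-70,-45,-20,5,30):
        for c,s in zip(np.cos(t),np.sin(t)): P.append((112+33*c,33*s,z))
    for f in (.5,):
        for c,s in zip(np.cos(t),np.sin(t)): P.append((112+33*f*c,33*f*s,-70))
    bp=[(33,30),(14,85),(14,111),(0,120)]
    for (y0,z0),(y1,z1) in zip(bp[:-1],bp[1:]):
        for u in np.linspace(0,1,8):
            for s in (1,-1): P.append((110,s*(y0+(y1-y0)*u),z0+(z1-z0)*u))
    for x in (-24,0,20,40,60,80):
        for y in (-7,7):
            for z in (-9,9): P.append((x,y,z))
    return np.array(P,float)
def toolpts():  # tool frame, hold at 0
    P=[]
    for x in (-11,11):
        for y in np.linspace(-24,24,3):
            for z in np.linspace(-54,19,6): P.append((x,y,z))
    for x in (-43,0,43):
        for y in (-43,0,43):
            for z in np.linspace(-54,-250,10): P.append((x,y,z))
    return np.array(P,float)
def sdf(p,c,h): # box
    q=np.abs(p-c)-h
    return np.linalg.norm(np.maximum(q,0),axis=-1)+np.minimum(q.max(-1),0)
HX,HZ=94.5,222.
def boxes():
    b=[]
    def B(x0,x1,y0,y1,z0,z1): b.append((np.array([x0+x1,y0+y1,z0+z1])/2,np.array([x1-x0,y1-y0,z1-z0])/2))
    B(0,10,-155,155,225,267);B(0,10,-155,155,0,50);B(0,155,-155,155,255,267);B(0,155,-155,155,0,10)
    B(0,155,-165,-140,0,267);B(0,155,140,165,0,267);B(145,155,-155,155,0,267)
    B(HX-15,HX-7,-4,4,HZ-12,HZ+10);B(HX-15,HX+8,-4,4,HZ-12,HZ-4);B(HX+8,HX+12,-17,17,HZ-26,HZ+24)
    B(-400,400,-400,400,-20,0)
    return b
BX=boxes();CP=canpts();TP=toolpts()
def clear(hold,T,H,psi,g,tool=True,det=False):
    T,H=np.radians(T),np.radians(H)
    a=np.array([np.sin(T)*np.cos(H),np.sin(T)*np.sin(H),-np.cos(T)]);y=np.array([-np.sin(H),np.cos(H),0])
    Q=R.from_rotvec(a*np.radians(psi))
    C=(Q*R.from_euler('z',H)).apply(CP-[g,0,0])+hold
    rad=np.where((CP[:,0]==110)&(CP[:,2]>=30),2.5,0)
    out=[]
    for c,h in BX: out.append((sdf(C,c,h)-rad).min())
    if tool:
        M=np.c_[np.cross(y,a),y,a]; W=(Q*R.from_matrix(M)).apply(TP)+hold
        for c,h in BX[:7]+BX[10:]: out.append(sdf(W,c,h).min())
    return out if det else min(out)
def plan(T,H,g,sgn,pm=60,y0s=(-60,61,15)):
    xs=np.arange(-250,1,10); ps=np.arange(0,pm+1,6)*sgn; zs=np.arange(0,61,6); ys=np.arange(*y0s)
    # offsets relative to seated hold, lifted
    seat=np.array([HX,0,HZ])-R.from_euler('z',H,degrees=True).apply([110-g,0,120])
    cache={}
    def cl(s):
        if s not in cache: cache[s]=clear(seat+[xs[s[0]]+14 if 0 else xs[s[0]],ys[s[3]],zs[s[2]]-6],T,H,ps[s[1]],g)
        return cache[s]
    y0=int(np.argmin(np.abs(ys)))
    st=(len(xs)-1,0,4,y0); best={st:cl(st)};pq=[(-best[st],st)];par={};done=set()
    while pq:
        c,s=heapq.heappop(pq);c=-c
        if s in done: continue
        done.add(s)
        if s[0]<=5:
            path=[s]
            while s in par: s=par[s];path.append(s)
            return c,[(xs[i],ps[j],zs[k]-6,ys[l],round(cl((i,j,k,l)),1)) for i,j,k,l in path]
        for d in ((-1,0,0,0),(1,0,0,0),(0,1,0,0),(0,-1,0,0),(0,0,1,0),(0,0,-1,0),(0,0,0,1),(0,0,0,-1)):
            n=tuple(np.add(s,d))
            if n in done or not(0<=n[0]<len(xs) and 0<=n[1]<len(ps) and 0<=n[2]<len(zs) and 0<=n[3]<len(ys)): continue
            v=min(c,cl(n))
            if v>best.get(n,-99): best[n]=v;par[n]=s;heapq.heappush(pq,(-v,n))
E
cat > t.py <<'E'
from geo import *
import sys
from concurrent.futures import ProcessPoolExecutor
def f(a): return a,plan(*a)
if __name__=="__main__":
    A=[(T,-3,g,s) for T in (50,60,70,80) for g in (0,25) for s in (1,-1)]
    with ProcessPoolExecutor() as ex:
        for a,(c,p) in ex.map(f,A): print(a,round(c,1)); 
E
time timeout 500 python3 t.py
```

```text
(50, -3, 0, 1) 4.6
(50, -3, 0, -1) 4.6
(50, -3, 25, 1) 4.6
(50, -3, 25, -1) 4.6
(60, -3, 0, 1) 4.6
(60, -3, 0, -1) 4.6
(60, -3, 25, 1) 4.6
(60, -3, 25, -1) 4.6
(70, -3, 0, 1) 4.6
(70, -3, 0, -1) 4.6
(70, -3, 25, 1) 4.6
(70, -3, 25, -1) 4.6
(80, -3, 0, 1) 4.6
(80, -3, 0, -1) 4.6
(80, -3, 25, 1) 4.6
(80, -3, 25, -1) 4.6
real	0m2.384s
user	0m7.769s
sys	0m0.164s
```

```bash
sed -i 's/xs=np.arange(-250,1,10)/xs=np.arange(-250,-24,10)/; s/st=(len(xs)-1,0,4,y0)/st=(len(xs)-1,0,3,y0)/' geo.py
cat > t.py <<'E'
from geo import *
from concurrent.futures import ProcessPoolExecutor
def f(a): return a,plan(*a)
if __name__=="__main__":
    A=[(T,H,g,s) for T in (30,40,50,60,70) for g,H in ((0,-3),(25,-3),(25,3)) for s in (1,-1)]
    with ProcessPoolExecutor() as ex:
        for a,(c,p) in ex.map(f,A):
            print(a,round(c,1))
            if a[0]in(60,) and a[2]==25 and a[1]==-3:
                for q in p[::1]: print([float(v) for v in q])
E
timeout 500 python3 t.py
```

```text
(30, -3, 0, 1) -2.9
(30, -3, 0, -1) -4.1
(30, -3, 25, 1) -2.5
(30, -3, 25, -1) -3.5
(30, 3, 25, 1) -3.5
(30, 3, 25, -1) -2.5
(40, -3, 0, 1) -0.1
(40, -3, 0, -1) -1.5
(40, -3, 25, 1) 1.4
(40, -3, 25, -1) -1.3
(40, 3, 25, 1) -1.3
(40, 3, 25, -1) 1.4
(50, -3, 0, 1) 5.7
(50, -3, 0, -1) 5.7
(50, -3, 25, 1) 5.7
(50, -3, 25, -1) 5.7
(50, 3, 25, 1) 5.7
(50, 3, 25, -1) 5.7
(60, -3, 0, 1) 10.9
(60, -3, 0, -1) 10.4
(60, -3, 25, 1) 11.0
[-200.0, 60.0, 48.0, 0.0, 61.7]
[-190.0, 60.0, 48.0, 0.0, 61.7]
[-180.0, 60.0, 48.0, 0.0, 58.8]
[-170.0, 60.0, 48.0, 0.0, 50.5]
[-160.0, 60.0, 48.0, 0.0, 42.7]
[-150.0, 60.0, 48.0, 0.0, 34.9]
[-140.0, 60.0, 48.0, 0.0, 28.5]
[-130.0, 60.0, 48.0, 0.0, 22.2]
[-120.0, 60.0, 48.0, 0.0, 17.5]
[-110.0, 60.0, 48.0, 0.0, 14.5]
[-100.0, 60.0, 48.0, 0.0, 12.4]
[-90.0, 60.0, 48.0, 0.0, 11.7]
[-80.0, 60.0, 48.0, 0.0, 12.4]
[-70.0, 60.0, 48.0, 0.0, 14.2]
[-60.0, 60.0, 48.0, 0.0, 11.0]
[-60.0, 60.0, 42.0, 0.0, 13.4]
[-50.0, 60.0, 42.0, 0.0, 12.8]
[-50.0, 60.0, 36.0, 0.0, 12.8]
[-50.0, 54.0, 36.0, 0.0, 14.4]
[-40.0, 54.0, 36.0, 0.0, 18.4]
[-40.0, 48.0, 36.0, 0.0, 14.6]
[-40.0, 4
[... 1343 characters left out ...]
40.0, -18.0, 24.0, -60.0, 12.7]
[-40.0, -18.0, 18.0, -60.0, 13.9]
[-40.0, -12.0, 18.0, -60.0, 13.6]
[-40.0, -6.0, 18.0, -60.0, 13.2]
[-40.0, 0.0, 18.0, -60.0, 12.5]
[-40.0, 0.0, 12.0, -60.0, 13.5]
[-40.0, 0.0, 6.0, -60.0, 13.5]
[-40.0, 0.0, 0.0, -60.0, 13.5]
[-40.0, 0.0, -6.0, -60.0, 13.5]
[-40.0, 0.0, -6.0, -45.0, 13.5]
[-40.0, 0.0, -6.0, -30.0, 13.5]
[-40.0, 0.0, -6.0, -15.0, 13.5]
[-40.0, 0.0, -6.0, 0.0, 13.5]
[-40.0, 0.0, 0.0, 0.0, 13.5]
[-40.0, 0.0, 6.0, 0.0, 13.5]
[-40.0, 0.0, 12.0, 0.0, 13.5]
[-30.0, 0.0, 12.0, 0.0, 12.3]
(60, 3, 25, 1) 11.0
(60, 3, 25, -1) 11.0
(70, -3, 0, 1) 12.3
(70, -3, 0, -1) 12.3
(70, -3, 25, 1) 12.3
(70, -3, 25, -1) 12.3
(70, 3, 25, 1) 12.3
(70, 3, 25, -1) 12.3
```

```bash
python3 - <<'E'
from kin import *
import io,contextlib
c3,s3=np.cos(np.radians(3)),np.sin(np.radians(3))
def cw(x,y,z): return [.548+c3*x-s3*y,.165+s3*x+c3*y,z]
j0=np.array([-.2156,.8003,.1869,.0579,1.8665,-1.6673+np.pi])
for T in (58,66):
  for H in (-2,2):
   for s in (1,-1):
    print('T',T,H,s)
    E=[.70,-.03,.42]
    sx=.0095; z0=.102
    w=[([.72,-.03,.43],17,-1.3,176),(E,17,-1.3,180),(E,T,H,180),([.50,-.12,.35],T,H,180),([.45,-.19,.20],T,H,180),([.45,-.19,.113],T,H,180),([.521,-.2,.113],T,H,180),([.521,-.2,.145],T,H,180),([.43,-.18,.25],T,H,180),([.43,0,.25],T,H,180+s*30),([.43,.10,.22],T,H,180+s*60),(cw(sx-.125,0,z0+.048),T,H,180+60*s),(cw(sx-.05,0,z0+.042),T,H,180+60*s),(cw(sx-.04,0,z0+.018),T,H,180),(cw(sx-.03,0,z0+.014),T,H,180),(cw(sx,0,z0+.014),T,H,180),(cw(sx,0,z0),T,H,180),(cw(sx-.12,0,z0),T,H,180)]
    path(w,j0,10)
E
```

```text
T 58 -2 1
1 ([0.7, -0.03, 0.42], 17, -1.3, 180) j [-0.24  0.52  0.76  0.06  1.57  1.37] err mm 0.0 deg 0.0
2 ([0.7, -0.03, 0.42], 58, -2, 180) j [-0.31  0.11  1.63  0.55  0.46  0.92] err mm 0.0 deg 0.0
3 ([0.5, -0.12, 0.35], 58, -2, 180) j [-0.88 -0.25  2.14  1.1   0.8   0.09] err mm 0.0 deg 0.0
4 ([0.45, -0.19, 0.2], 58, -2, 180) j [-1.22 -0.04  2.39  1.38  0.92 -0.61] err mm 0.0 deg 0.0
5 ([0.45, -0.19, 0.113], 58, -2, 180) j [-1.22  0.19  2.49  1.63  0.9  -1.01] err mm 0.0 deg 0.0
6 ([0.521, -0.2, 0.113], 58, -2, 180) j [-1.    0.29  2.34  1.79  0.79 -0.96] err mm 0.0 deg 0.0
7 ([0.521, -0.2, 0.145], 58, -2, 180) j [-1.    0.21  2.31  1.69  0.78 -0.82] err mm 0.0 deg 0.0
8 ([0.43, -0.18, 0.25], 58, -2, 180) j [-1.29 -0.19  2.36  1.23  1.03 -0.41] err mm 0.0 deg 0.0
9 ([0.43, 0, 0.25], 58, -2, 210) j [-0.69 -0.42  2.5   1.31  0.57  0.44] err mm 0.0 deg 0.0
10 ([0.43, 0.1, 0.22], 58, -2, 240) j [-0.04 -0.25  2.49  3.13  0.11 -0.51] err mm 0.0 deg 0.0
11 ([np.float64(0.4326582887358468), np.float64(0.15895519705393998), 0.15], 58, -2, 240) j [ 0.27  0.04  2.51  3.75  0.46 -0.92] err 
[... 14463 characters left out ...]
.12], 66, 2, 180) j [ 0.15  0.31  2.46  3.3   0.78 -1.63] err mm 0.0 deg 0.0
14 ([np.float64(0.5275280945375312), np.float64(0.16392711289701967), 0.11599999999999999], 66, 2, 180) j [ 0.15  0.34  2.44  3.29  0.79 -1.63] err mm 0.0 deg 0.0
15 ([np.float64(0.5574869805801685), np.float64(0.16549719158430798), 0.11599999999999999], 66, 2, 180) j [ 0.14  0.37  2.37  3.28  0.75 -1.63] err mm 0.0 deg 0.0
16 ([np.float64(0.5574869805801685), np.float64(0.16549719158430798), 0.102], 66, 2, 180) j [ 0.14  0.41  2.37  3.28  0.79 -1.62] err mm 0.0 deg 0.0
17 ([np.float64(0.4376514364096196), np.float64(0.1592168768351547), 0.102], 66, 2, 180) j [ 0.3   0.28  2.56  3.52  0.84 -1.71] err mm 16.0 deg 2.8
```

Call:
arm_command([
  {"grip": 5, "x": -5.7, "y": 0.6, "z": -2.2, "yaw": 0},
  {"grip": 5, "x": -5.8, "y": 0.6, "z": -2, "yaw": 0},
  {"grip": 5, "x": -5.8, "y": 0.6, "z": -1.8, "yaw": 0},
  {"grip": 5, "x": -5.9, "y": 0.6, "z": -1.6, "yaw": 0},
  {"grip": 5, "x": -5.9, "y": 0.6, "z": -1.3, "yaw": 0},
  {"grip": 5, "x": -6, "y": 0.6, "z": -1, "yaw": 0},
  {"grip": 5, "x": -6.1, "y": 0.6, "z": -0.7, "yaw": 0},
  {"grip": 5, "x": -6.1, "y": 0.6, "z": -0.4, "yaw": 0},
  {"grip": 5, "x": -6.1, "y": 0.6, "z": 0, "yaw": 0},
  {"grip": 5, "x": -6.1, "y": 0.6, "z": 0, "yaw": 0},
])

```text
clock: 6.2
tool_pos: [0.8396, -0.014, 0.4741]
ee_rot: [0.312, 0.045, 0.949, 0.007]
force: [1.2, -0.4, 0.2]
finger_gap: 0.586
finger_force: 0.0
```

```bash
python3 -c "
from h import *
st()"
```

```text
6.2 j [-0.1879  0.7951  0.1878  0.0973  1.5305 -1.6369] tcp [ 0.8396 -0.014   0.4741] hold [ 0.8285 -0.0137  0.4892] 
R [[-0.8013060017106306, 0.08025327857523866, 0.5928474533136224], [0.0894330446865496, 0.9958953655055534, -0.013933825126426085], [-0.5915322663562962, 0.04185489508391271, -0.8051942285044635]] tilt 36.37098280458891 F [ 1.2122 -0.3612  0.2235] M [0.0367 0.3204 0.0144] gap 0.5863001524933132 0.0
```

Call:
arm_command([
  {"grip": 5, "x": -6.1, "y": 1.2, "z": 0, "yaw": 0},
  {"grip": 5, "x": -6.1, "y": 1.2, "z": 0.2, "yaw": 0},
  {"grip": 5, "x": -6.1, "y": 1.2, "z": 0.4, "yaw": 0},
  {"grip": 5, "x": -6, "y": 1.2, "z": 0.6, "yaw": 0},
  {"grip": 5, "x": -6, "y": 1.2, "z": 0.8, "yaw": 0},
  {"grip": 5, "x": -6, "y": 1.2, "z": 1, "yaw": 0},
  {"grip": 5, "x": -5.9, "y": 1.2, "z": 1.2, "yaw": 0},
  {"grip": 5, "x": -5.9, "y": 1.2, "z": 1.4, "yaw": 0},
  {"grip": 5, "x": -5.8, "y": 1.2, "z": 1.6, "yaw": 0},
  {"grip": 5, "x": -5.8, "y": 1.2, "z": 1.8, "yaw": 0},
])

```text
clock: 7.45
tool_pos: [0.9084, 0.0399, 0.5362]
ee_rot: [0.47, 0.039, 0.882, 0.018]
force: [0.3, 0.0, -0.3]
finger_gap: 0.585
finger_force: 0.0
```

```bash
python3 -c "
from h import *
st()"
```

```text
7.45 j [-0.1113  0.8046  0.1875  0.095   1.1747 -1.5841] tcp [0.9084 0.0399 0.5362] hold [0.8929 0.0399 0.5467] 
R [[-0.5555043371695148, 0.051599244721288816, 0.8299111092942729], [0.08555615727097535, 0.9963223657155287, -0.004678410845188878], [-0.8271004022117764, 0.06840512787214711, -0.5578760284704056]] tilt 56.09096214356077 F [ 0.3319  0.0229 -0.2762] M [-0.014   0.3845 -0.001 ] gap 0.5853665253580516 0.0
```

Call:
arm_command([
  {"grip": 5, "x": -5.8, "y": 0.5, "z": 1.8, "yaw": 0},
  {"grip": 5, "x": 0, "y": 0, "z": -1.5, "yaw": 0.186},
  {"grip": 5, "x": 0, "y": 0, "z": -1.5, "yaw": 0.186},
  {"grip": 5, "x": 0, "y": 0, "z": -1.5, "yaw": 0.186},
  {"grip": 5, "x": 0, "y": 0, "z": -1.5, "yaw": 0.186},
  {"grip": 5, "x": 0, "y": 0, "z": -1.5, "yaw": 0.186},
  {"grip": 5, "x": 0, "y": 0, "z": -1.5, "yaw": 0.186},
  {"grip": 5, "x": 0, "y": 0, "z": -1.5, "yaw": 0.186},
  {"grip": 5, "x": 0, "y": 0, "z": -1.5, "yaw": 0.186},
])

```text
clock: 8.57
tool_pos: [0.8109, 0.0371, 0.6085]
ee_rot: [0.342, 0.622, 0.615, 0.343]
force: [-0.2, 0.6, 0.2]
finger_gap: 0.587
finger_force: 0.0
```

Call:
arm_command([
  {"grip": 5, "x": 0, "y": 0, "z": -1.5, "yaw": 0.186},
  {"grip": 5, "x": 0, "y": 0, "z": -1.5, "yaw": 0.186},
  {"grip": 5, "x": 0, "y": 0, "z": -1.5, "yaw": 0.186},
  {"grip": 5, "x": 0, "y": 0, "z": -1.5, "yaw": 0.186},
  {"grip": 5, "x": 0, "y": 0, "z": -1.5, "yaw": 0.186},
  {"grip": 5, "x": 0, "y": 0, "z": -1.5, "yaw": 0.186},
  {"grip": 5, "x": 0, "y": 0, "z": -1.5, "yaw": 0.186},
  {"grip": 5, "x": 0, "y": 0, "z": -1.5, "yaw": 0.186},
])

```text
clock: 9.57
tool_pos: [0.7092, 0.0375, 0.6724]
ee_rot: [0.019, 0.874, 0.031, 0.484]
force: [-1.3, -0.9, -0.4]
finger_gap: 0.586
finger_force: 0.0
```

```bash
python3 -c "
from h import *
st()"
```

```text
9.575 j [-0.1655  0.2603  0.7063  0.1481  1.1737  1.3509] tcp [0.7092 0.0375 0.6724] hold [0.6934 0.0376 0.6824] 
R [[0.5297336490967427, 0.0361267930750578, 0.8473943095376325], [0.07379982437931451, -0.9972665105785551, -0.00361839744294443], [0.8449472450610341, 0.06445433810524104, -0.5309517787550805]] tilt 57.93021473649413 F [-1.2916 -0.8744 -0.3787] M [ 0.0007  0.39   -0.0109] gap 0.58599195593042 0.0
```

```bash
cat >> h.py <<'E'
def steps(targets,yaw0=0,hold=None,M=None):
    o=r.observe()
    if M is None: M=rot(o['ee_rot']).as_matrix()
    if hold is None: hold=o['tool_pos']-M[:,2]*r.hold_point_z
    M=M@R.from_euler('z',yaw0).as_matrix()
    for t in targets:
        d=M.T@(np.array(t)-hold)*100; n=int(np.ceil(np.linalg.norm(d)/6.0)); print(np.round(t,4),'tool cm',np.round(d,2),'n',n,'per',np.round(d/n,2)); hold=np.array(t)
E
python3 -c "
from h import *
np.set_printoptions(suppress=True)
steps([(.45,-.15,.38),(.419,-.2,.19)],.076)"
```

```text
[ 0.45 -0.15  0.38] tool cm [-38.5   18.86  -4.5 ] n 8 per [-4.81  2.36 -0.56]
[ 0.419 -0.2    0.19 ] tool cm [-17.74   5.01   7.48] n 4 per [-4.43  1.25  1.87]
```

Call:
arm_command([
  {"grip": 5, "x": 0, "y": 0, "z": 0, "yaw": 0.076},
  {"grip": 5, "x": -4.81, "y": 2.36, "z": -0.56, "yaw": 0},
  {"grip": 5, "x": -4.81, "y": 2.36, "z": -0.56, "yaw": 0},
  {"grip": 5, "x": -4.81, "y": 2.36, "z": -0.56, "yaw": 0},
  {"grip": 5, "x": -4.81, "y": 2.36, "z": -0.56, "yaw": 0},
  {"grip": 5, "x": -4.81, "y": 2.36, "z": -0.56, "yaw": 0},
  {"grip": 5, "x": -4.81, "y": 2.36, "z": -0.56, "yaw": 0},
  {"grip": 5, "x": -4.81, "y": 2.36, "z": -0.56, "yaw": 0},
  {"grip": 5, "x": -4.81, "y": 2.36, "z": -0.56, "yaw": 0},
])

```text
clock: 10.7
tool_pos: [0.4658, -0.1531, 0.3702]
ee_rot: [0.004, 0.875, 0.001, 0.484]
force: [-0.5, -1.4, 0.1]
finger_gap: 0.586
finger_force: 0.0
```

```bash
python3 -c "
from h import *
st();steps([(.419,-.2,.19)])"
```

```text
10.7 j [-1.013  -0.3124  2.0439  1.0083  1.0095  0.1631] tcp [ 0.4658 -0.1531  0.3702] hold [ 0.45   -0.153   0.3801] 
R [[0.5308193504651852, -0.001929236554740395, 0.8474827993641139], [0.005107182013306824, -0.999971968814958, -0.005475242115174698], [0.8474696064541796, 0.007234613372715979, -0.5307946180075167]] tilt 57.940840300389304 F [-0.4796 -1.377   0.1022] M [ 0.0098  0.4315 -0.0181] gap 0.5864454106625595 0.0
[ 0.419 -0.2    0.19 ] tool cm [-17.78   4.57   7.49] n 4 per [-4.45  1.14  1.87]
```

Call:
arm_command([
  {"grip": 5, "x": -4.45, "y": 1.14, "z": 1.87, "yaw": 0},
  {"grip": 5, "x": -4.45, "y": 1.14, "z": 1.87, "yaw": 0},
  {"grip": 5, "x": -4.45, "y": 1.14, "z": 1.87, "yaw": 0},
  {"grip": 5, "x": -4.45, "y": 1.14, "z": 1.87, "yaw": 0},
  {"grip": 5, "x": 0, "y": 0, "z": 0, "yaw": 0},
])

```text
clock: 11.32
tool_pos: [0.4347, -0.1991, 0.1785]
ee_rot: [0.001, 0.876, -0.002, 0.482]
force: [0.4, 0.3, 0.7]
finger_gap: 0.586
finger_force: 0.0
```

```bash
python3 -c "
from h import *
st();steps([(.419,-.2,.177),(.521,-.2005,.113)])"
```

```text
11.325 j [-1.2027  0.0239  2.3531  1.3838  0.9297 -0.6343] tcp [ 0.4347 -0.1991  0.1785] hold [ 0.4189 -0.1991  0.1885] 
R [[0.5347404115214538, -0.003496964518314131, 0.8450091499652674], [-0.0025086086106606027, -0.9999936000147098, -0.0025508454400409017], [0.8450126621351333, -0.0007557570893547706, -0.5347457617059879]] tilt 57.67332875758057 F [0.363  0.2547 0.7405] M [-0.0163  0.3757 -0.0204] gap 0.5863870758862385 0.0
[ 0.419 -0.2    0.177] tool cm [-0.96  0.1   0.63] n 1 per [-0.96  0.1   0.63]
[ 0.521  -0.2005  0.113 ] tool cm [ 0.05  0.02 12.04] n 3 per [0.02 0.01 4.01]
```

Call:
arm_command([
  {"grip": 5, "x": -0.96, "y": 0.1, "z": 0.63, "yaw": 0},
  {"grip": 5, "x": 0, "y": 0, "z": 3, "yaw": 0},
  {"grip": 5, "x": 0, "y": 0, "z": 3, "yaw": 0},
  {"grip": 5, "x": 0, "y": 0, "z": 3, "yaw": 0},
  {"grip": 5, "x": 0, "y": 0, "z": 3, "yaw": 0},
  {"grip": 5, "x": 0, "y": 0, "z": 0, "yaw": 0},
])

```text
clock: 12.08
tool_pos: [0.5391, -0.1999, 0.1071]
ee_rot: [0.002, 0.875, 0.002, 0.485]
force: [-0.3, -0.7, -0.6]
finger_gap: 0.582
finger_force: 0.0
```

```bash
python3 - <<'E'
from h import *
st()
a=r.camera("scene")[0][150:290,130:310]; b=r.camera("top")[0][110:250,240:400]
a=cv2.resize(a,(514,400),interpolation=cv2.INTER_CUBIC)[:, :400]; b=cv2.resize(b,(400,400*140//160),interpolation=cv2.INTER_CUBIC)
c=np.zeros((400,800,3),np.uint8); c[:,:400]=a; c[:b.shape[0],400:]=b
cv2.imwrite("pics/g1.png",c)
E
```

```text
12.075 j [-0.9042  0.3801  2.1897  1.8001  0.7522 -0.9073] tcp [ 0.5391 -0.1999  0.1071] hold [ 0.5232 -0.1998  0.117 ] 
R [[0.5299843638747959, 0.001549607440875865, 0.8480059980713623], [0.005915561453701715, -0.9999807548584063, -0.001869771510045008], [0.8479867806640122, 0.006007381259041221, -0.5299833310487163]] tilt 57.99567141910737 F [-0.2893 -0.6673 -0.643 ] M [-0.0028  0.3869 -0.0026] gap 0.5816260898669915 0.0
```

View pics/g1.png

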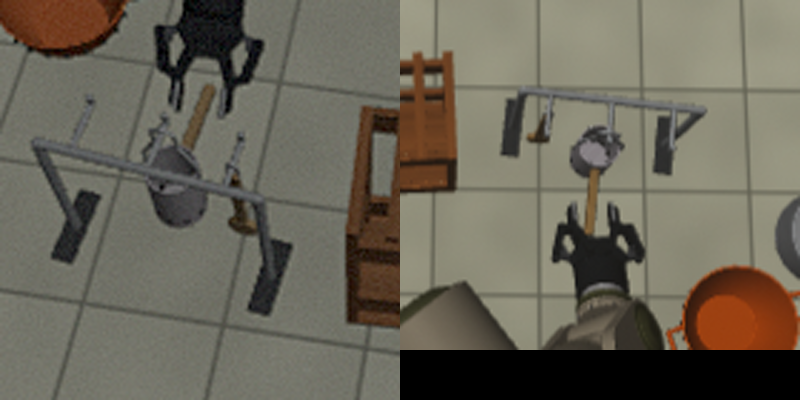

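Call:
arm_command([
  {"grip": 5, "x": -0.34, "y": 0, "z": 0.21, "yaw": 0},
  {"grip": 3, "x": 0, "y": 0, "z": 0, "yaw": 0},
  {"grip": 2, "x": 0, "y": 0, "z": 0, "yaw": 0},
  {"grip": 0.5, "x": 0, "y": 0, "z": 0, "yaw": 0},
  {"grip": 0.5, "x": 0, "y": 0, "z": 0, "yaw": 0},
  {"grip": 0.5, "x": 0, "y": 0, "z": 0, "yaw": 0},
  {"grip": 0.5, "x": 0, "y": 0, "z": 0, "yaw": 0},
  {"grip": 0.5, "x": 0, "y": 0, "z": 0, "yaw": 0},
])

```text
clock: 13.18
tool_pos: [0.5375, -0.2005, 0.1016]
ee_rot: [0.003, 0.875, 0.001, 0.484]
force: [-2.1, -1.6, 5.8]
finger_gap: 0.148
finger_force: 58.9
```

```bash
python3 -c "
from h import *
st()"
```

```text
13.175 j [-0.9077  0.3924  2.1945  1.8148  0.7558 -0.9297] tcp [ 0.5375 -0.2005  0.1016] hold [ 0.5216 -0.2004  0.1115] 
R [[0.5313793176664771, -0.000596982757797712, 0.8471337936641982], [0.004253971561911312, -0.9999852629343392, -0.0033730757612738175], [0.8471233230659275, 0.005396065763844557, -0.5313689471469071]] tilt 57.90200418751512 F [-2.0743 -1.6263  5.8186] M [-0.0303 -0.8284 -0.4612] gap 0.14828880434704342 58.94810702651739
```

Call:
arm_command([
  {"grip": 0.5, "x": 0.85, "y": 0, "z": -0.53, "yaw": 0},
  {"grip": 0.5, "x": 0.85, "y": 0, "z": -0.53, "yaw": 0},
  {"grip": 0.5, "x": 0.85, "y": 0, "z": -0.53, "yaw": 0},
  {"grip": 0.5, "x": 0, "y": 0, "z": 0, "yaw": 0},
])

```text
clock: 13.68
tool_pos: [0.537, -0.1997, 0.1307]
ee_rot: [0.002, 0.876, 0.002, 0.483]
force: [-0.1, -0.5, -2.0]
finger_gap: 0.15
finger_force: 58.0
```

```bash
python3 - <<'E'
from h import *
st()
a=r.camera("scene")[0][150:290,130:310]; b=r.camera("top")[0][110:250,240:400]
a=cv2.resize(a,(514,400),interpolation=cv2.INTER_CUBIC)[:, :400]; b=cv2.resize(b,(400,400*140//160),interpolation=cv2.INTER_CUBIC)
c=np.zeros((400,800,3),np.uint8); c[:,:400]=a; c[:b.shape[0],400:]=b
cv2.imwrite("pics/g2.png",c)
E
```

```text
13.675 j [-0.9068  0.3131  2.1818  1.7145  0.7359 -0.7951] tcp [ 0.537  -0.1997  0.1307] hold [ 0.5212 -0.1996  0.1406] 
R [[0.5336649338090281, 0.00044654901100293735, 0.8456958903864831], [0.005172217227667943, -0.9999828815246182, -0.0027358411267994764], [0.8456801916750536, 0.005834145327470407, -0.5336581079274844]] tilt 57.74704671071135 F [-0.1176 -0.5208 -1.9889] M [-0.0329  0.7457  0.0041] gap 0.15017008328674683 58.014633624698035
```

View pics/g2.png

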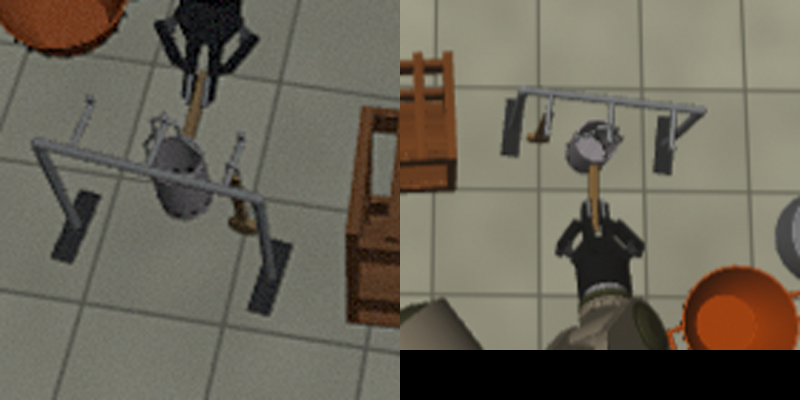

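Call:
arm_command([
  {"grip": 0.5, "x": -0.8, "y": 0, "z": -1.27, "yaw": 0},
  {"grip": 0.5, "x": -1.3, "y": 0, "z": -2.1, "yaw": 0},
  {"grip": 0.5, "x": -1.6, "y": 0, "z": -2.5, "yaw": 0},
  {"grip": 0.5, "x": -1.6, "y": 0, "z": -2.5, "yaw": 0},
  {"grip": 0.5, "x": 0, "y": 0, "z": 0, "yaw": 0},
])

```text
clock: 14.4
tool_pos: [0.4367, -0.2003, 0.1304]
ee_rot: [0.003, 0.876, -0.001, 0.483]
force: [0.5, 0.8, -1.8]
finger_gap: 0.149
finger_force: 58.0
```

```bash
python3 - <<'E'
from h import *
o,M=st()
hold=o['tool_pos']-M[:,2]*.0187
for n in ("scene","top"):
    im,D=r.camera(n); cv2.imwrite(f"pics/{n}2.png",im); P=cloud(n,D)
    hsv=cv2.cvtColor(im,cv2.COLOR_BGR2HSV); x,y,z=P[...,0],P[...,1],P[...,2]
    m=(D>0)&(z>.06)&(z<.3)&(abs(y-hold[1])<.06)&(x>hold[0]+.02)&(x<hold[0]+.14)&((x<.575)|(z<.18))
    # handle brown
    k=m&(hsv[...,1]>90)&(x<hold[0]+.06)&(abs(y-hold[1])<.02); q=P[k]-hold
    if len(q)>5:
        l=np.polyfit(q[:,0],q[:,2],1); ly=np.polyfit(q[:,0],q[:,1],1); print(n,'handle n',len(q),q.mean(0),'slope z',l[0],'slope y',ly[0])
    k=m&(x>hold[0]+.05)&(P[...,2]>hold[2]+.06); q=P[k]-hold
    if len(q): print('bail',len(q),q[np.argsort(-q[:,2])][:12])
E
```

```text
14.4 j [-1.1971  0.1774  2.3939  1.5405  0.9046 -0.884 ] tcp [ 0.4367 -0.2003  0.1304] hold [ 0.4209 -0.2002  0.1404] 
R [[0.5330220043607666, -0.0034606287974608095, 0.8460943014319131], [0.0016194778982965546, -0.9999856309550504, -0.005110300848948574], [0.8460998287191457, 0.004094133822436743, -0.5330087409317753]] tilt 57.7910303557888 F [ 0.4638  0.7501 -1.8344] M [-0.0666  0.854   0.0233] gap 0.14915875071703272 57.95576736854855
scene handle n 18 [0.0289 0.0023 0.0109] slope z -0.061951315038220836 slope y 0.11327123298953912
bail 44 [[ 0.0891 -0.0016  0.1253]
 [ 0.0874  0.0011  0.1235]
 [ 0.088  -0.0055  0.1227]
 [ 0.0837 -0.0033  0.1227]
 [ 0.0853  0.0036  0.1209]
 [ 0.0864 -0.0097  0.1192]
 [ 0.0868  0.0069  0.1181]
 [ 0.0862  0.0101  0.118 ]
 [ 0.0856 -0.0135  0.1171]
 [ 0.0863  0.0033  0.1164]
 [ 0.0884  0.0138  0.1164]
 [ 0.0856 -0.017   0.1163]]
top handle n 36 [0.0363 0.0004 0.0076] slope z 0.041679402754693534 slope y 0.0048480132546634075
bail 29 [[ 0.0856 -0.0002  0.1218]
 [ 0.0858 -0.0038  0.1212]
 [ 0.0861 -0.0076  0.1195]
 [ 0.0863 -0.0112  0.1188]
 [ 0.0866 -0.015   0.1171]
 [ 0.0864  0.0024  0.1171]
 [ 0.0834 -0.0153  0.1151]
 [ 0.0868  0.0054  0.1146]
 [ 0.0837 -0.0191  0.1136]
 [ 0.0877 -0.0197  0.1111]
 [ 0.0874  0.0082  0.1106]
 [ 0.0843  0.0113  0.1082]]
```

```bash
cat > pl.py <<'E'
from kin import *
import geo
c3,s3=np.cos(np.radians(3)),np.sin(np.radians(3))
S=np.array([.556,.172,.101])
def W(dx,dz,dy=0): return S+np.array([c3*dx-s3*dy,s3*dx+c3*dy,dz])/1000
def cf(p): d=np.array(p)-[.548,.165,0]; return np.array([c3*d[0]+s3*d[1],-s3*d[0]+c3*d[1],d[2]])*1e3
E
python3 - <<'E'
from pl import *
T,H=57.8,-.3
j0=np.array([-1.1971,.1774,2.3939,1.5405,.9046,-.884])
for zt,xt in ((.26,.42),(.33,.43)):
    w=[([.421,-.2,.14],0),([xt,-.2,zt],0),([xt,0,zt],30),([xt,.09,zt],60),([xt,.165,zt-.04],60),(W(-130,48),60),(W(-60,48),60),(W(-50,40),57),(W(-40,36),45),(W(-40,30),30),(W(-40,24),20),(W(-40,19),0),(W(-28,19),0),(W(0,19),0),(W(0,0),0)]
    ww=[(list(np.round(p,3)),T,H,180+y) for p,y in w]
    path(ww,j0,8)
    for i in range(len(w)-1):
        m=[]
        for t in np.linspace(0,1,9):
            p=np.array(w[i][0])*(1-t)+np.array(w[i+1][0])*t; m.append(geo.clear(cf(p),T,H-3,w[i][1]*(1-t)+w[i+1][1]*t,24))
        print(i+1,np.round(m,1))
E
```

```text
1 ([np.float64(0.42), np.float64(-0.2), np.float64(0.26)], 57.8, -0.3, 180) j [-1.36 -0.17  2.32  1.17  1.11 -0.42] err mm 0.0 deg 0.0
2 ([np.float64(0.42), np.float64(0.0), np.float64(0.26)], 57.8, -0.3, 210) j [-0.79 -0.48  2.5   1.21  0.7   0.49] err mm 0.0 deg 0.0
3 ([np.float64(0.42), np.float64(0.09), np.float64(0.26)], 57.8, -0.3, 240) j [-0.16 -0.39  2.45  1.06  0.15  1.48] err mm 0.0 deg 0.0
4 ([np.float64(0.42), np.float64(0.165), np.float64(0.22)], 57.8, -0.3, 240) j [ 0.28 -0.16  2.43  4.28  0.27 -1.49] err mm 0.0 deg 0.0
5 ([np.float64(0.426), np.float64(0.165), np.float64(0.149)], 57.8, -0.3, 240) j [ 0.27  0.02  2.52  3.7   0.45 -0.89] err mm 0.0 deg 0.0
6 ([np.float64(0.496), np.float64(0.169), np.float64(0.149)], 57.8, -0.3, 240) j [ 0.22  0.14  2.38  3.62  0.42 -0.84] err mm 0.0 deg 0.0
7 ([np.float64(0.506), np.float64(0.169), np.float64(0.141)], 57.8, -0.3, 237) j [ 0.21  0.17  2.37  3.58  0.44 -0.86] err mm 0.0 deg 0.0
8 ([np.float64(0.516), np.float64(0.17), np.float64(0.137)], 57.8, -0.3, 225) j [ 0.21  0.2   2.35  3.57  0.44 -1.06] err mm 0.0 deg 0.0
9 ([np.fl
[... 3473 characters left out ...]
  93.8 117.5 141.2 165.  172.1 171.9 171.7 171.5]
2 [171.5 146.3 121.3  96.7  72.5  49.5  28.2  11.    4.6]
3 [ 4.6  3.8  3.1  2.5  1.8  1.2  0.5 -0.1 -0.6]
4 [-0.6 -1.1 -2.8 -3.3 -3.7 -4.2 -4.7 -4.8 -4.7]
5 [-4.7  0.2  6.3 13.3 20.1 27.1 36.9 36.  21.2]
6 [21.2 16.6 12.7 10.3  9.6  8.9  9.8 11.3 11.7]
7 [11.7 11.8 12.1 12.5 12.9 13.3 13.6 14.  14.4]
8 [14.4 12.8 12.  11.2 10.2  9.6 10.1 11.4 13.4]
9 [13.4 14.8 16.1 17.4 18.7 18.1 17.6 17.2 16.8]
10 [16.8 16.5 16.2 16.  15.7 15.5 15.1 14.8 14.5]
11 [14.5 13.9 13.  12.3 11.9 11.7 11.7 12.  12.5]
12 [12.5 12.5 12.5 12.5 12.5 12.5 12.5 12.5 11.6]
13 [11.6  8.4  5.2  2.4  1.2  1.2  1.2  2.1  4.8]
14 [ 4.8  4.1  3.9  3.9  3.9  3.   1.  -0.9 -2.1]
```

```bash
python3 - <<'E'
from pl import *
T,H=57.8,-.3
j0=np.array([-1.1971,.1774,2.3939,1.5405,.9046,-.884])
def run(w,j,ds=.01):
    m5=9;m3=0;E=0;D=np.zeros(6);rows=0
    for (a,ya),(b,yb) in zip(w[:-1],w[1:]):
        a,b=np.array(a),np.array(b); n=int(max(np.linalg.norm(b-a)/ds,abs(yb-ya)/4,1))
        for t in np.linspace(0,1,n+1)[1:]:
            k,e,_=ik(a*(1-t)+b*t,tool(T,H,180+ya*(1-t)+yb*t),j); D=np.maximum(D,abs(k-j));j=k;E=max(E,e);m5=min(m5,j[4]);m3=max(m3,j[2])
    return m5,m3,E*1e3,np.round(D,2),np.round(j,2)
for z in (.14,.16,.18,.2):
    for x,xm in ((.42,.42),(.42,.44),(.42,.46)):
        w=[([.421,-.2,.14],0),([xm,-.15,z],0),([xm,-.05,z],0),([x,.0,z],10),([x,.09,z],40),([x,.165,z],60),(W(-130,48),60)]
        m5,m3,E,D,j=run(w,j0); print(z,x,xm,'minj5 %.2f maxj3 %.2f err %.1f'%(m5,m3,E),'dj/cm',D,j)
E
```

```text
0.14 0.42 0.42 minj5 0.27 maxj3 2.56 err 27.1 dj/cm [0.15 0.1  0.1  0.2  0.08 0.1 ] [ 0.27  0.02  2.52  3.7   0.45 -0.89]
0.14 0.42 0.44 minj5 0.27 maxj3 2.56 err 27.1 dj/cm [0.13 0.09 0.1  0.2  0.07 0.1 ] [ 0.27  0.02  2.52  3.7   0.45 -0.89]
0.14 0.42 0.46 minj5 0.27 maxj3 2.56 err 27.1 dj/cm [0.12 0.09 0.09 0.2  0.07 0.1 ] [ 0.27  0.02  2.52  3.7   0.45 -0.89]
0.16 0.42 0.42 minj5 0.24 maxj3 2.56 err 21.4 dj/cm [0.15 0.11 0.1  0.22 0.08 0.12] [ 0.27  0.02  2.52  3.7   0.45 -0.89]
0.16 0.42 0.44 minj5 0.24 maxj3 2.56 err 21.4 dj/cm [0.13 0.11 0.09 0.22 0.07 0.12] [ 0.27  0.02  2.52  3.7   0.45 -0.89]
0.16 0.42 0.46 minj5 0.24 maxj3 2.56 err 21.4 dj/cm [0.12 0.1  0.09 0.22 0.07 0.12] [ 0.27  0.02  2.52  3.7   0.45 -0.89]
0.18 0.42 0.42 minj5 0.22 maxj3 2.56 err 15.4 dj/cm [0.15 0.12 0.09 0.23 0.09 0.14] [ 0.27  0.02  2.52  3.7   0.45 -0.89]
0.18 0.42 0.44 minj5 0.22 maxj3 2.56 err 15.4 dj/cm [0.14 0.11 0.09 0.23 0.08 0.14] [ 0.27  0.02  2.52  3.7   0.45 -0.89]
0.18 0.42 0.46 minj5 0.22 maxj3 2.56 err 15.4 dj/cm [0.13 0.1  0.08 0.23 0.07 0.14] [ 0.27  0.02  2.52  3.7   0.45 -0.89]
0.2 0.42 0.42 minj5 0.18 maxj3 2.56 err 9.3 dj/cm [0.15 0.12 0.09 0.33 0.09 0.24] [ 0.27  0.02  2.52  3.7   0.45 -0.89]
0.2 0.42 0.44 minj5 0.18 maxj3 2.56 err 9.3 dj/cm [0.14 0.11 0.08 0.33 0.08 0.24] [ 0.27  0.02  2.52  3.7   0.45 -0.89]
0.2 0.42 0.46 minj5 0.18 maxj3 2.56 err 9.3 dj/cm [0.13 0.11 0.08 0.33 0.08 0.24] [ 0.27  0.02  2.52  3.7   0.45 -0.89]
```

```bash
cat >> pl.py <<'E'
def run(w,j,T=57.8,H=-.3,ds=.01):
    m5=9;m3=0;E=0;D=np.zeros(6)
    for (a,ya),(b,yb) in zip(w[:-1],w[1:]):
        a,b=np.array(a),np.array(b); n=int(max(np.linalg.norm(b-a)/ds,abs(yb-ya)/4,1))
        for t in np.linspace(0,1,n+1)[1:]:
            k,e,_=ik(a*(1-t)+b*t,tool(T,H,180+ya*(1-t)+yb*t),j); D=np.maximum(D,abs(k-j));j=k;E=max(E,e);m5=min(m5,j[4]);m3=max(m3,j[2])
    return m5,m3,E*1e3,np.round(D,2),np.round(j,2)
E
python3 - <<'E'
from pl import *
T,H=57.8,-.3
j0=np.array([-1.1971,.1774,2.3939,1.5405,.9046,-.884])
for z in (.21,.22,.23,.24):
    for x,xm in ((.42,.45),(.43,.46),(.435,.47)):
        w=[([.421,-.2,.14],0),([xm,-.15,z],0),([xm,-.05,z],0),([x,.02,z],30),([x,.09,z],60),([x,.165,z-.03],60),(W(-130,48),60)]
        m5,m3,E,D,j=run(w,j0)
        C=[geo.clear(cf(np.array(a)*(1-t)+np.array(b)*t),T,H-3,ya*(1-t)+yb*t,24) for (a,ya),(b,yb) in zip(w[:-1],w[1:]) for t in np.linspace(0,1,8)]
        print(z,x,xm,'minj5 %.2f maxj3 %.2f err %.1f'%(m5,m3,E),'dj/cm',D,j,'clear %.1f'%min(C))
E
```

```text
0.21 0.42 0.45 minj5 0.16 maxj3 2.56 err 5.6 dj/cm [0.14 0.11 0.08 0.35 0.08 0.31] [ 0.27  0.02  2.52  3.7   0.45 -0.89] clear 4.4
0.21 0.43 0.46 minj5 0.17 maxj3 2.56 err 2.1 dj/cm [0.14 0.11 0.08 0.32 0.08 0.29] [ 0.27  0.02  2.52  3.7   0.45 -0.89] clear -3.8
0.21 0.435 0.47 minj5 0.17 maxj3 2.56 err 0.3 dj/cm [0.13 0.11 0.08 0.3  0.07 0.27] [ 0.27  0.02  2.52  3.7   0.45 -0.89] clear -9.1
0.22 0.42 0.45 minj5 0.13 maxj3 2.56 err 2.3 dj/cm [0.14 0.11 0.08 0.45 0.08 0.42] [ 0.27  0.02  2.52  3.7   0.45 -0.89] clear 4.4
0.22 0.43 0.46 minj5 0.13 maxj3 2.55 err 0.0 dj/cm [0.14 0.11 0.08 0.39 0.08 0.36] [ 0.27  0.02  2.52  3.7   0.45 -0.89] clear -3.8
0.22 0.435 0.47 minj5 0.14 maxj3 2.54 err 0.0 dj/cm [0.13 0.11 0.08 0.37 0.08 0.34] [ 0.27  0.02  2.52  3.7   0.45 -0.89] clear -9.1
0.23 0.42 0.45 minj5 0.09 maxj3 2.55 err 0.0 dj/cm [0.14 0.11 0.08 0.61 0.08 0.57] [ 0.27  0.02  2.52  3.7   0.45 -0.89] clear 4.4
0.23 0.43 0.46 minj5 0.10 maxj3 2.53 err 0.0 dj/cm [0.14 0.11 0.08 0.53 0.08 0.5 ] [ 0.27  0.02  2.52  3.7   0.45 -0.89] clear -3.8
0.23 0.435 0.47 minj5 0.10 maxj3 2.52 err 0.0 dj/cm [0.14 0.11 0.08 0.49 0.08 0.46] [ 0.27  0.02  2.52  3.7   0.45 -0.89] clear -9.1
0.24 0.42 0.45 minj5 0.05 maxj3 2.53 err 0.0 dj/cm [0.14 0.11 0.08 0.8  0.08 0.77] [ 0.27  0.02  2.52  3.7   0.45 -0.89] clear 4.4
0.24 0.43 0.46 minj5 0.06 maxj3 2.52 err 0.0 dj/cm [0.14 0.11 0.08 0.72 0.08 0.69] [ 0.27  0.02  2.52  3.7   0.45 -0.89] clear -3.8
0.24 0.435 0.47 minj5 0.07 maxj3 2.52 err 0.0 dj/cm [0.14 0.11 0.08 0.68 0.08 0.65] [ 0.27  0.02  2.52  3.7   0.45 -0.89] clear -9.1
```

```bash
python3 - <<'E'
from pl import *
T,H=57.8,-.3
j0=np.array([-1.1971,.1774,2.3939,1.5405,.9046,-.884])
for z in (.19,.20,.21,):
    for x,xm in ((.43,.45),(.44,.45),(.445,.46)):
        w=[([.421,-.2,.14],0),([xm,-.15,z],30),([xm,-.08,z],60),([x,.02,z],60),([x,.09,z],60),([.43,.165,z-.02],60),(W(-130,48),60)]
        m5,m3,E,D,j=run(w,j0)
        C=[min(geo.clear(cf(np.array(a)*(1-t)+np.array(b)*t),T,H-3,ya*(1-t)+yb*t,24) for t in np.linspace(0,1,8)) for (a,ya),(b,yb) in zip(w[:-1],w[1:]) ]
        print(z,x,xm,'minj5 %.2f maxj3 %.2f err %.1f'%(m5,m3,E),'dj/cm',D,j,'clear',np.round(C))
E
```

```text
0.19 0.43 0.45 minj5 0.24 maxj3 2.56 err 8.2 dj/cm [0.13 0.11 0.08 0.25 0.08 0.21] [ 0.27  0.02  2.52  3.7   0.45 -0.89] clear [70. 51. -1.  2. 22. 21.]
0.19 0.44 0.45 minj5 0.25 maxj3 2.56 err 4.5 dj/cm [0.13 0.11 0.08 0.23 0.08 0.19] [ 0.27  0.02  2.52  3.7   0.45 -0.89] clear [70. 51. -9. -6. 14. 21.]
0.19 0.445 0.46 minj5 0.25 maxj3 2.56 err 2.6 dj/cm [0.13 0.11 0.08 0.22 0.07 0.18] [ 0.27  0.02  2.52  3.7   0.45 -0.89] clear [ 70.  48. -10.  -9.   9.  21.]
0.2 0.43 0.45 minj5 0.20 maxj3 2.56 err 5.2 dj/cm [0.14 0.11 0.08 0.3  0.08 0.26] [ 0.27  0.02  2.52  3.7   0.45 -0.89] clear [70. 51. -1.  2. 22. 21.]
0.2 0.44 0.45 minj5 0.21 maxj3 2.56 err 1.5 dj/cm [0.14 0.11 0.08 0.27 0.08 0.23] [ 0.27  0.02  2.52  3.7   0.45 -0.89] clear [70. 51. -9. -6. 14. 21.]
0.2 0.445 0.46 minj5 0.21 maxj3 2.56 err 0.0 dj/cm [0.13 0.11 0.08 0.25 0.08 0.22] [ 0.27  0.02  2.52  3.7   0.45 -0.89] clear [ 70.  48. -10.  -9.   9.  21.]
0.21 0.43 0.45 minj5 0.16 maxj3 2.56 err 2.1 dj/cm [0.14 0.11 0.08 0.35 0.08 0.31] [ 0.27  0.02  2.52  3.7   0.45 -0.89] clear [70. 51. -1.  2. 22. 21.]
0.21 0.44 0.45 minj5 0.17 maxj3 2.55 err 0.0 dj/cm [0.14 0.11 0.08 0.32 0.08 0.28] [ 0.27  0.02  2.52  3.7   0.45 -0.89] clear [70. 51. -9. -6. 14. 21.]
0.21 0.445 0.46 minj5 0.17 maxj3 2.54 err 0.0 dj/cm [0.14 0.11 0.08 0.3  0.08 0.27] [ 0.27  0.02  2.52  3.7   0.45 -0.89] clear [ 70.  48. -10.  -9.   9.  21.]
```

Call:
arm_command([
  {"grip": 0.5, "x": 2.31, "y": 0, "z": -1.46, "yaw": 0},
  {"grip": 0.5, "x": 2.31, "y": 0, "z": -1.46, "yaw": 0},
  {"grip": 0.5, "x": 2.31, "y": 0, "z": -1.46, "yaw": 0},
  {"grip": 0.5, "x": 0, "y": -2.8, "z": 0, "yaw": 0},
  {"grip": 0.5, "x": 0, "y": -2.8, "z": 0, "yaw": 0},
  {"grip": 0.5, "x": 0, "y": -2.8, "z": 0, "yaw": 0},
  {"grip": 0.5, "x": 0, "y": -2.8, "z": 0, "yaw": 0},
  {"grip": 0.5, "x": 0, "y": -2.8, "z": 0, "yaw": 0},
  {"grip": 0.5, "x": 0, "y": 0, "z": 0, "yaw": 0.13},
  {"grip": 0.5, "x": 0, "y": 0, "z": 0, "yaw": 0.13},
  {"grip": 0.5, "x": 0, "y": 0, "z": 0, "yaw": 0.13},
  {"grip": 0.5, "x": 0, "y": 0, "z": 0, "yaw": 0.13},
])

```text
clock: 16.0
tool_pos: [0.4383, -0.0589, 0.212]
ee_rot: [-0.124, 0.846, -0.225, 0.467]
force: [-0.7, -0.4, -1.3]
finger_gap: 0.144
finger_force: 58.9
```

```bash
python3 -c "
from h import *
st();steps([(.42,-.06,.222),(.42,.06,.222)])"
```

```text
16.0 j [-0.8576 -0.2813  2.4759  1.4034  0.7054  0.187 ] tcp [ 0.4383 -0.0589  0.212 ] hold [ 0.4225 -0.0589  0.222 ] 
R [[0.4615124943190946, -0.26533905018916976, 0.8465231278778373], [-0.4965568173173382, -0.868003161401794, -0.0013560870795706614], [0.7351445740553648, -0.41972097903393035, -0.532350218367341]] tilt 57.83561242481092 F [-0.7387 -0.4284 -1.3445] M [0.0473 0.7912 0.014 ] gap 0.1437291109260855 58.89397859573364
[ 0.42  -0.06   0.222] tool cm [-0.06  0.16 -0.21] n 1 per [-0.06  0.16 -0.21]
[0.42  0.06  0.222] tool cm [ -5.96 -10.42  -0.02] n 3 per [-1.99 -3.47 -0.01]
```

Call:
arm_command([
  {"grip": 0.5, "x": -0.8, "y": -1.2, "z": -0.2, "yaw": 0},
  {"grip": 0.5, "x": -0.75, "y": -1.3, "z": 0, "yaw": 0},
  {"grip": 0.5, "x": -0.75, "y": -1.3, "z": 0, "yaw": 0},
  {"grip": 0.5, "x": -0.75, "y": -1.3, "z": 0, "yaw": 0},
  {"grip": 0.5, "x": -0.75, "y": -1.3, "z": 0, "yaw": 0},
  {"grip": 0.5, "x": -0.75, "y": -1.3, "z": 0, "yaw": 0},
  {"grip": 0.5, "x": -0.75, "y": -1.3, "z": 0, "yaw": 0},
  {"grip": 0.5, "x": -0.75, "y": -1.3, "z": 0, "yaw": 0},
])

```text
clock: 17.0
tool_pos: [0.4357, 0.061, 0.2113]
ee_rot: [-0.123, 0.846, -0.224, 0.468]
force: [-0.2, 0.1, -1.2]
finger_gap: 0.146
finger_force: 58.9
```

```bash
python3 -c "
from h import *
st();steps([(.42,.12,.215),(.426,.165,.19)])"
```

```text
17.0 j [-0.2883 -0.2858  2.4807  1.7457  0.2453  0.1789] tcp [0.4357 0.061  0.2113] hold [0.4199 0.061  0.2213] 
R [[0.4626979252273103, -0.26375536607494376, 0.8463709215568639], [-0.4930835700431919, -0.8699805660122106, -0.0015516811961847898], [0.7367355176342479, -0.4166136359119158, -0.532591640404213]] tilt 57.81927065409246 F [-0.2205  0.0595 -1.2465] M [ 0.0386  0.7176 -0.0134] gap 0.14589916085632332 58.94513547420502
[0.42  0.12  0.215] tool cm [-3.36 -4.87  0.34] n 1 per [-3.36 -4.87  0.34]
[0.426 0.165 0.19 ] tool cm [-3.78 -3.03  1.83] n 1 per [-3.78 -3.03  1.83]
```

Call:
arm_command([
  {"grip": 0.5, "x": -0.42, "y": -0.61, "z": 0.04, "yaw": 0},
  {"grip": 0.5, "x": -0.42, "y": -0.61, "z": 0.04, "yaw": 0},
  {"grip": 0.5, "x": -0.42, "y": -0.61, "z": 0.04, "yaw": 0},
  {"grip": 0.5, "x": -0.42, "y": -0.61, "z": 0.04, "yaw": 0},
  {"grip": 0.5, "x": -0.42, "y": -0.61, "z": 0.04, "yaw": 0},
  {"grip": 0.5, "x": -0.42, "y": -0.61, "z": 0.04, "yaw": 0},
  {"grip": 0.5, "x": -0.42, "y": -0.61, "z": 0.04, "yaw": 0},
  {"grip": 0.5, "x": -0.42, "y": -0.61, "z": 0.04, "yaw": 0},
])

```text
clock: 18.0
tool_pos: [0.4357, 0.1194, 0.2049]
ee_rot: [-0.122, 0.846, -0.224, 0.467]
force: [0.7, -0.1, -1.0]
finger_gap: 0.147
finger_force: 58.9
```

```bash
python3 -c "
from h import *
st();steps([(.426,.165,.19),(.426,.165,.149)])"
```

```text
18.0 j [ 0.0178 -0.1839  2.4356  3.2833  0.1197 -1.1862] tcp [0.4357 0.1194 0.2049] hold [0.4199 0.1194 0.2149] 
R [[0.46305636525831767, -0.26432386059975854, 0.8459974582180463], [-0.49323365453095935, -0.8698949664535853, -0.0018191692471133947], [0.7364097803748872, -0.4164320401414315, -0.5331838250658543]] tilt 57.77917345882993 F [ 0.726  -0.0788 -0.9877] M [0.0137 0.6968 0.0482] gap 0.14712690902447462 58.943073749542236
[0.426 0.165 0.19 ] tool cm [-3.8  -3.09  1.84] n 1 per [-3.8  -3.09  1.84]
[0.426 0.165 0.149] tool cm [-3.02  1.71  2.19] n 1 per [-3.02  1.71  2.19]
```

Call:
arm_command([
  {"grip": 0.5, "x": -0.95, "y": -0.77, "z": 0.46, "yaw": 0},
  {"grip": 0.5, "x": -0.95, "y": -0.77, "z": 0.46, "yaw": 0},
  {"grip": 0.5, "x": -0.95, "y": -0.77, "z": 0.46, "yaw": 0},
  {"grip": 0.5, "x": -0.95, "y": -0.77, "z": 0.46, "yaw": 0},
  {"grip": 0.5, "x": 0, "y": 0, "z": 0, "yaw": 0.132},
  {"grip": 0.5, "x": 0, "y": 0, "z": 0, "yaw": 0.132},
  {"grip": 0.5, "x": 0, "y": 0, "z": 0, "yaw": 0.132},
  {"grip": 0.5, "x": 0, "y": 0, "z": 0, "yaw": 0.132},
  {"grip": 0.5, "x": 0, "y": 0, "z": 0, "yaw": 0},
])

```text
clock: 19.12
tool_pos: [0.4419, 0.1645, 0.1801]
ee_rot: [-0.24, 0.759, -0.436, 0.42]
force: [0.2, -0.7, -0.2]
finger_gap: 0.144
finger_force: 58.9
```

```bash
python3 - <<'E'
from h import *
import pl
st()
steps([pl.W(-130,48),pl.W(-60,48),pl.W(-40,36)])
a=r.camera("scene")[0][140:300,200:400]; b=r.camera("top")[0][110:270,140:340]
c=np.hstack([cv2.resize(k,(400,320),interpolation=cv2.INTER_CUBIC) for k in (a,b)]); cv2.imwrite("pics/e1.png",c)
E
```

```text
19.125 j [ 0.2175 -0.0216  2.3944  3.8331  0.2938 -1.0811] tcp [0.4419 0.1645 0.1801] hold [0.4261 0.1646 0.19  ] 
R [[0.26700223213046076, -0.4611055130843179, 0.8462219057910281], [-0.8637022377749725, -0.5039980067786584, -0.0021103614961206496], [0.42746725313157796, -0.7303202824558465, -0.5328264563005071]] tilt 57.80337323648121 F [ 0.2148 -0.7121 -0.1902] M [0.0354 0.7616 0.06  ] gap 0.14441086159602137 58.91425609588623
[0.4262 0.1652 0.149 ] tool cm [-1.81  2.96  2.19] n 1 per [-1.81  2.96  2.19]
[0.4961 0.1689 0.149 ] tool cm [ 1.55 -3.41  5.91] n 2 per [ 0.78 -1.7   2.96]
[0.5161 0.1699 0.137 ] tool cm [-0.07 -0.1   2.33] n 1 per [-0.07 -0.1   2.33]
```

View pics/e1.png

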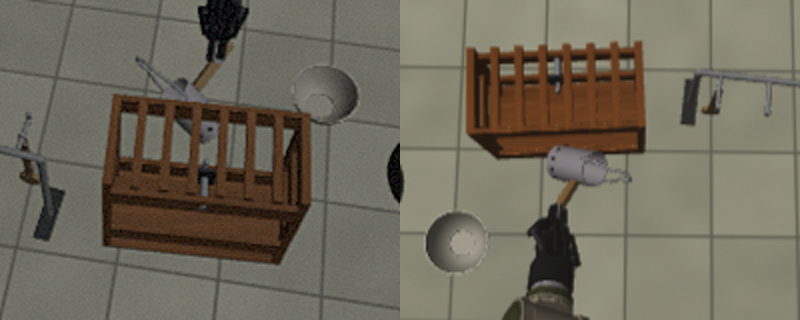

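Call:
arm_command([
  {"grip": 0.5, "x": -0.9, "y": 1.48, "z": 1.1, "yaw": 0},
  {"grip": 0.5, "x": -0.9, "y": 1.48, "z": 1.1, "yaw": 0},
  {"grip": 0.5, "x": 0.31, "y": -0.68, "z": 1.18, "yaw": 0},
  {"grip": 0.5, "x": 0.31, "y": -0.68, "z": 1.18, "yaw": 0},
  {"grip": 0.5, "x": 0, "y": 0, "z": 0, "yaw": 0},
])

```text
clock: 19.85
tool_pos: [0.4718, 0.1659, 0.1405]
ee_rot: [-0.24, 0.758, -0.437, 0.421]
force: [-0.4, 0.4, -1.5]
finger_gap: 0.147
finger_force: 58.9
```

```bash
python3 - <<'E'
from h import *
import pl
o,M=st()
R0=np.array([[0.5330,-0.00346,0.8461],[0.00162,-.99999,-.0051],[.8461,.0041,-.5330]])  # upright grasp
hold=o['tool_pos']-M[:,2]*.0187
Q=M@R0.T; peak=hold+Q@np.array([.0865,-.002,.121]); cen=hold+Q@np.array([.088,-.002,-.02]); print('peak',peak,'can mid',cen,'cup frame peak',pl.cf(peak),'bottom ctr',pl.cf(hold+Q@np.array([.088,-.002,-.07])))
for n in ("scene","top"):
    im,D=r.camera(n); P=cloud(n,D); m=(D>0)&(np.linalg.norm(P-peak,axis=-1)<.02); q=P[m]-peak
    print(n,m.sum(),q.mean(0) if m.any() else '', q[np.argmin(q@(Q@np.array([0,0,-1.])))] if m.any() else '')
steps([pl.W(-60,48),pl.W(-40,36)])
E
```

```text
19.85 j [ 0.2002  0.1587  2.3704  3.5723  0.4247 -0.8159] tcp [0.4718 0.1659 0.1405] hold [0.4559 0.166  0.1505] 
R [[0.26395575840233654, -0.4598523336181251, 0.8478580004176477], [-0.8644825412507668, -0.5026507217223634, -0.003491106501301189], [0.4277818292995432, -0.7320369411566274, -0.5302118664300005]] tilt 57.98022909432362 F [-0.4031  0.4317 -1.4946] M [ 0.0331  0.7806 -0.0077] gap 0.14663376867151656 58.93726781650912
peak [0.5015 0.0365 0.2077] can mid [0.5353 0.139  0.117 ] cup frame peak [ -53.1616 -125.9053  207.7436] bottom ctr [-0.6389 10.583  84.8808]
scene 9 [ 0.0024  0.0061 -0.0012] [0.0037 0.002  0.0034]
top 13 [ 0.0006  0.0055 -0.0013] [-0.0034 -0.0015  0.0013]
[0.4961 0.1689 0.149 ] tool cm [ 0.82 -2.    3.56] n 1 per [ 0.82 -2.    3.56]
[0.5161 0.1699 0.137 ] tool cm [-0.07 -0.1   2.33] n 1 per [-0.07 -0.1   2.33]
```

```bash
python3 - <<'E'
from pl import *
T,H=57.9,-.3
for dy in (0,10,20):
    for w in ([(-100,48,60),(-60,48,60),(-50,40,57),(-40,36,45),(-40,30,30),(-40,24,20),(-40,19,0)],[(-100,48,60),(-60,46,60),(-40,38,60),(-40,38,36),(-40,26,20),(-40,19,0)],[(-100,48,60),(-60,44,60),(-40,40,60),(-40,36,30),(-40,22,10),(-40,19,0)]):
        out=[]
        for a,b in zip(w[:-1],w[1:]):
            L=[geo.clear(cf(W(*(np.array(a)*(1-t)+np.array(b)*t)[:2],dy)),T,H-3,a[2]*(1-t)+b[2]*t,24,True,True) for t in np.linspace(0,1,9)]
            L=np.array(L); i=np.unravel_index(L.argmin(),L.shape); out.append((round(float(L.min()),1),int(i[1])))
        print(dy,out)
E
```

```text
0 [(9.0, 1), (11.7, 0), (9.7, 0), (13.5, 0), (14.5, 1), (11.7, 2)]
0 [(8.2, 1), (13.2, 1), (11.6, 0), (13.0, 2), (10.9, 2)]
0 [(7.2, 1), (11.6, 1), (11.3, 0), (10.0, 2), (11.3, 2)]
10 [(9.0, 1), (11.7, 0), (9.7, 0), (13.5, 0), (14.5, 1), (11.7, 2)]
10 [(8.2, 1), (13.2, 1), (11.6, 0), (13.0, 2), (10.9, 2)]
10 [(7.2, 1), (11.6, 1), (11.3, 0), (10.0, 2), (11.3, 2)]
20 [(9.0, 1), (11.7, 0), (9.7, 0), (13.5, 0), (14.5, 1), (11.7, 2)]
20 [(8.2, 1), (13.2, 1), (11.6, 0), (13.0, 2), (10.9, 2)]
20 [(7.2, 1), (11.6, 1), (11.3, 0), (10.0, 2), (11.3, 2)]
```

```bash
python3 -c "
from h import *
import pl
steps([pl.W(-85,50,5),pl.W(-60,48,8),pl.W(-40,38,8)])"
```

```text
[0.4709 0.1725 0.151 ] tool cm [-0.08 -1.17  1.31] n 1 per [-0.08 -1.17  1.31]
[0.4957 0.1768 0.149 ] tool cm [ 0.2  -1.21  2.21] n 1 per [ 0.2  -1.21  2.21]
[0.5156 0.1779 0.139 ] tool cm [ 0.01 -0.24  2.22] n 1 per [ 0.01 -0.24  2.22]
```

Call:
arm_command([
  {"grip": 0.5, "x": -0.08, "y": -1.17, "z": 1.31, "yaw": 0},
  {"grip": 0.5, "x": 0.1, "y": -0.6, "z": 1.1, "yaw": 0},
  {"grip": 0.5, "x": 0.1, "y": -0.61, "z": 1.11, "yaw": 0},
  {"grip": 0.5, "x": 0, "y": -0.12, "z": 1.11, "yaw": 0},
  {"grip": 0.5, "x": 0, "y": -0.12, "z": 1.11, "yaw": 0},
  {"grip": 0.5, "x": 0, "y": 0, "z": 0, "yaw": 0},
])

```text
clock: 20.7
tool_pos: [0.5315, 0.1777, 0.1277]
ee_rot: [-0.24, 0.759, -0.437, 0.42]
force: [0.5, 0.3, -1.7]
finger_gap: 0.145
finger_force: 58.8
```

```bash
python3 -c "
from h import *
import pl
o,M=st();h=o['tool_pos']-M[:,2]*.0187; print(pl.cf(h)-pl.cf(pl.S))
# plan unroll: yaw -24deg in place, then to (-40,26,5)
for y,t in ((-.42,pl.W(-40,30,4)),(-.7,pl.W(-40,24,0)),(-1.05,pl.W(-40,19,0))):
    steps([t],y)"
```

```text
20.7 j [ 0.199   0.2957  2.2257  3.5797  0.4142 -0.8248] tcp [0.5315 0.1777 0.1277] hold [0.5157 0.1778 0.1377] 
R [[0.26545132604800925, -0.46227347066687546, 0.8460725925220335], [-0.8643643207457794, -0.5028535285809621, -0.0035566578923001413], [0.42709473717319557, -0.7303708421831179, -0.5330558304415047]] tilt 57.787841552543824 F [ 0.5274  0.3167 -1.7043] M [0.0506 0.7977 0.0028] gap 0.14479090095148223 58.843892537820466
[-39.9388   7.8714  36.7097]
[0.5158 0.1739 0.131 ] tool cm [-0.23  0.64  0.37] n 1 per [-0.23  0.64  0.37]
[0.5161 0.1699 0.125 ] tool cm [-0.73  1.09  0.71] n 1 per [-0.73  1.09  0.71]
[0.5161 0.1699 0.12  ] tool cm [-1.48  0.77  0.98] n 1 per [-1.48  0.77  0.98]
```

Call:
arm_command([
  {"grip": 0.5, "x": 0, "y": 0, "z": 0, "yaw": -0.14},
  {"grip": 0.5, "x": 0, "y": 0, "z": 0, "yaw": -0.14},
  {"grip": 0.5, "x": 0, "y": 0, "z": 0, "yaw": -0.14},
  {"grip": 0.5, "x": -0.23, "y": 0.64, "z": 0.37, "yaw": 0},
  {"grip": 0.5, "x": 0, "y": 0, "z": 0, "yaw": -0.14},
  {"grip": 0.5, "x": 0, "y": 0, "z": 0, "yaw": -0.14},
  {"grip": 0.5, "x": 0, "y": 0, "z": 0, "yaw": 0},
])

```text
clock: 21.58
tool_pos: [0.5311, 0.174, 0.1217]
ee_rot: [-0.082, 0.862, -0.151, 0.477]
force: [0.7, -0.3, -2.1]
finger_gap: 0.151
finger_force: 58.9
```

```bash
python3 -c "
from h import *
import pl
o,M=st();h=o['tool_pos']-M[:,2]*.0187; print(pl.cf(h)-pl.cf(pl.S))
R0=np.array([[0.5330,-0.00346,0.8461],[0.00162,-.99999,-.0051],[.8461,.0041,-.5330]])
print((R.from_matrix(R0.T@M)).as_rotvec())
steps([pl.W(-40,23,0)])"
```

```text
21.575 j [ 0.1879  0.3089  2.2356  3.5353  0.4334 -1.4854] tcp [0.5311 0.174  0.1217] hold [0.5153 0.1741 0.1317] 
R [[0.500117116916205, -0.18250640016573116, 0.8465071076287365], [-0.33821254666246847, -0.9410647199747547, -0.0030767026057688385], [0.7971794921142357, -0.2847606130021896, -0.5323685289675814]] tilt 57.83437308961856 F [ 0.7445 -0.3395 -2.0966] M [0.0423 0.796  0.0065] gap 0.15051695669028076 58.928348422050476
[-40.5361   4.2293  30.6572]
[0.0021 0.0004 0.3466]
[0.5161 0.1699 0.124 ] tool cm [-0.43  0.6   0.47] n 1 per [-0.43  0.6   0.47]
```

Call:
arm_command([
  {"grip": 0.5, "x": -0.43, "y": 0.6, "z": 0.47, "yaw": 0},
  {"grip": 0.5, "x": -0.17, "y": 0, "z": 0.11, "yaw": -0.116},
  {"grip": 0.5, "x": -0.17, "y": 0, "z": 0.11, "yaw": -0.116},
  {"grip": 0.5, "x": 0, "y": 0, "z": 0, "yaw": -0.115},
  {"grip": 0.5, "x": 0, "y": 0, "z": 0, "yaw": 0},
])

```text
clock: 22.2
tool_pos: [0.5321, 0.1708, 0.1102]
ee_rot: [0.001, 0.875, -0.001, 0.484]
force: [-0.7, 0.1, -1.6]
finger_gap: 0.146
finger_force: 58.9
```

```bash
python3 - <<'E'
from h import *
import pl
o,M=st();h=o['tool_pos']-M[:,2]*.0187; print(pl.cf(h)-pl.cf(pl.S))
for n in ("scene","top"):
    im,D=r.camera(n); cv2.imwrite(f"pics/{n}3.png",im); np.save(f"{n}3.npy",D); P=cloud(n,D); hsv=cv2.cvtColor(im,cv2.COLOR_BGR2HSV)
    x,y,z=P[...,0],P[...,1],P[...,2]
    m=(D>0)&(abs(x-h[0]-.0865)<.025)&(abs(y-h[1])<.04)&(z>.19)&(z<.252)&(hsv[...,1]<80)
    q=P[m]; print(n,len(q)); q=q[np.argsort(-q[:,2])]; print(q[:22]-[h[0],h[1],h[2]])
a=cv2.imread("pics/scene3.png")[170:270,250:375]; b=cv2.imread("pics/top3.png")[120:220,165:290]
c=np.hstack([cv2.resize(k,(400,320),interpolation=cv2.INTER_CUBIC) for k in (a,b)]); cv2.imwrite("pics/e2.png",c)
E
```

```text
22.2 j [ 0.1775  0.34    2.2434  3.4865  0.4679 -1.7856] tcp [0.5321 0.1708 0.1102] hold [0.5163 0.1709 0.1201] 
R [[0.532246969934547, -0.00277108052378362, 0.8465845994986114], [-0.0003155119295619451, -0.9999952228040129, -0.003074869326518601], [0.8465890759085637, 0.0013694823414589735, -0.532245301595421]] tilt 57.84271328962172 F [-0.7356  0.0698 -1.5772] M [-0.0098  0.7435  0.0083] gap 0.14577598201008896 58.93367886543274
[-39.7127   0.9355  19.1443]
scene 22
[[ 0.0871 -0.0018  0.1246]
 [ 0.0899 -0.0014  0.1232]
 [ 0.0858  0.0013  0.1231]
 [ 0.0887  0.0018  0.1221]
 [ 0.0879  0.0049  0.1215]
 [ 0.0867  0.008   0.1201]
 [ 0.0887 -0.0043  0.12  ]
 [ 0.0895 -0.0105  0.1196]
 [ 0.0891  0.0116  0.119 ]
 [ 0.0879 -0.0073  0.1176]
 [ 0.0843 -0.0077  0.1174]
 [ 0.0837 -0.0045  0.1173]
 [ 0.0882  0.0086  0.1165]
 [ 0.0876 -0.0134  0.1151]
 [ 0.0887  0.0124  0.1116]
 [ 0.0884 -0.0128  0.11  ]
 [ 0.0913  0.0128  0.1099]
 [ 0.0894 -0.0122  0.105 ]
 [ 0.0919  0.0143  0.0976]
 [ 0.0867  0.0141  0.0944]
 [ 0.0863  0.0119  0.0859]
 [ 0.0882  0.0155  0.0835]]
top 17
[[ 0.0821 -0.0039  0.125 ]
 [ 0.0859 -0.0037  0.1244]
 [ 0.0861 -0.0001  0.1233]
 [ 0.0836  0.0004  0.1189]
 [ 0.0836  0.0075  0.1186]
 [ 0.0838 -0.0067  0.1184]
 [ 0.0837  0.004   0.1182]
 [ 0.0876 -0.0065  0.1178]
 [ 0.0847 -0.0134  0.115 ]
 [ 0.0882  0.0046  0.1147]
 [ 0.0847 -0.0098  0.1147]
 [ 0.085   0.0119  0.1126]
 [ 0.0826  0.0125  0.1073]
 [ 0.0845  0.0099  0.0997]
 [ 0.1109 -0.0037  0.0987]
 [ 0.0838  0.0114  0.0872]
 [ 0.0853  0.016   0.0806]]
```

View pics/e2.png

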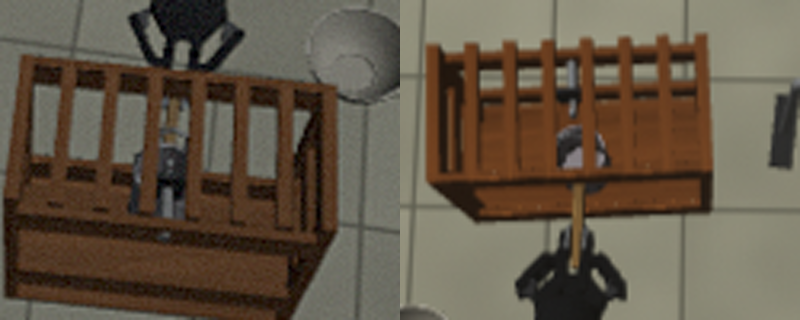

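Call:
arm_command([
  {"grip": 0.5, "x": 0.17, "y": 0, "z": -0.11, "yaw": 0},
  {"grip": 0.5, "x": 0.43, "y": 0, "z": 0.68, "yaw": 0},
  {"grip": 0.5, "x": 0.43, "y": 0, "z": 0.68, "yaw": 0},
  {"grip": 0.5, "x": 0.27, "y": 0, "z": 0.42, "yaw": 0},
  {"grip": 0.5, "x": 0.27, "y": 0, "z": 0.42, "yaw": 0},
  {"grip": 0.5, "x": 0, "y": 0, "z": 0, "yaw": 0},
])

```text
clock: 23.05
tool_pos: [0.5586, 0.1707, 0.1124]
ee_rot: [0.002, 0.875, 0.0, 0.484]
force: [-0.4, 0.4, -2.1]
finger_gap: 0.148
finger_force: 58.9
```

Call:
arm_command([
  {"grip": 0.5, "x": 0.16, "y": 0, "z": 0.25, "yaw": 0},
  {"grip": 0.5, "x": 0, "y": 0, "z": 0, "yaw": 0},
])

```text
clock: 23.3
tool_pos: [0.5614, 0.1708, 0.1124]
ee_rot: [0.002, 0.875, 0.001, 0.484]
force: [0.9, 0.2, -1.1]
finger_gap: 0.146
finger_force: 58.9
```

```bash
python3 -c "
from h import *
import pl
o,M=st();h=o['tool_pos']-M[:,2]*.0187; print(pl.cf(h)-pl.cf(pl.S))"
```

```text
23.3 j [ 0.1628  0.3724  2.1722  3.4858  0.4288 -1.8017] tcp [0.5614 0.1708 0.1124] hold [0.5455 0.1708 0.1224] 
R [[0.5320719006009974, -0.0010459582284928076, 0.846698528735126], [0.0030203757954218174, -0.9999905296695325, -0.003133353044660844], [0.8466937875766521, 0.004224516851937455, -0.5320637025173497]] tilt 57.855002776932196 F [ 0.8583  0.2013 -1.1399] M [0.0518 0.7214 0.041 ] gap 0.14645665840118732 58.91006290912628
[-10.5108  -0.629   21.3942]
```

Call:
arm_command([
  {"grip": 0.5, "x": 0.16, "y": 0, "z": 0.25, "yaw": 0},
  {"grip": 0.5, "x": 0.16, "y": 0, "z": 0.25, "yaw": 0},
  {"grip": 0.5, "x": 0.16, "y": 0, "z": 0.25, "yaw": 0},
  {"grip": 0.5, "x": 0, "y": 0, "z": 0, "yaw": 0},
])

```text
clock: 23.8
tool_pos: [0.5704, 0.1707, 0.1125]
ee_rot: [0.002, 0.875, 0.001, 0.484]
force: [0.4, -0.6, -0.6]
finger_gap: 0.148
finger_force: 58.9
```

Call:
arm_command([
  {"grip": 0.5, "x": 0.11, "y": 0, "z": 0.17, "yaw": 0},
  {"grip": 0.5, "x": 0, "y": 0, "z": 0, "yaw": 0},
])

```text
clock: 24.05
tool_pos: [0.5723, 0.1708, 0.1125]
ee_rot: [0.002, 0.875, 0.001, 0.484]
force: [-0.7, 0.3, -1.1]
finger_gap: 0.152
finger_force: 58.9
```

```bash
python3 - <<'E'
from h import *
import pl
o,M=st();h=o['tool_pos']-M[:,2]*.0187; print(pl.cf(h)-pl.cf(pl.S))
for n in ("scene","top"):
    im,D=r.camera(n); cv2.imwrite(f"pics/{n}4.png",im); P=cloud(n,D); hsv=cv2.cvtColor(im,cv2.COLOR_BGR2HSV)
    x,y,z=P[...,0],P[...,1],P[...,2]
    m=(D>0)&(x>.61)&(x<.67)&(abs(y-h[1])<.03)&(z>.20)&(z<.254)&(hsv[...,1]<80)
    q=P[m]; q=q[np.argsort(q[:,0])]; print(n,len(q)); print((q[:45]*1e3).round().astype(int).tolist())
E
```

```text
24.05 j [ 0.1579  0.3867  2.1453  3.4852  0.4161 -1.8056] tcp [0.5723 0.1708 0.1125] hold [0.5565 0.1708 0.1225] 
R [[0.5321106708757295, -0.0009867683484387213, 0.8466742350091961], [0.003077086830611763, -0.9999904628478675, -0.0030993144314000044], [0.846669218453593, 0.004254468419712174, -0.5321025596834201]] tilt 57.85237330681613 F [-0.666   0.2839 -1.1369] M [0.0134 0.7631 0.0326] gap 0.15155284281138837 58.9100182056427
[ 0.3976 -1.1961 21.4762]
scene 67
[[631, 167, 229], [632, 170, 232], [635, 172, 217], [637, 169, 220], [642, 173, 245], [642, 167, 244], [642, 170, 246], [643, 180, 243], [643, 164, 245], [644, 162, 239], [644, 159, 238], [644, 180, 238], [644, 168, 241], [644, 184, 233], [644, 173, 244], [644, 176, 245], [645, 183, 241], [646, 170, 246], [646, 177, 242], [651, 168, 241], [651, 171, 243], [652, 174, 246], [653, 159, 243], [654, 178, 243], [654, 185, 232], [654, 188, 204], [654, 165, 247], [654, 178, 216], [654, 175, 215], [655, 180, 246], [655, 169, 243], [655, 184, 219], [655, 187, 213], [655, 162, 249], [656, 163, 242], [656, 167, 229], [656, 169, 238], [6
[... 206 characters left out ...]
9], [633, 170, 226], [634, 165, 209], [636, 165, 213], [639, 172, 243], [640, 172, 215], [640, 181, 228], [640, 169, 241], [640, 183, 240], [640, 162, 240], [640, 185, 225], [640, 183, 212], [640, 165, 212], [640, 165, 239], [640, 176, 238], [641, 169, 210], [642, 180, 234], [642, 187, 206], [642, 172, 244], [643, 169, 243], [643, 172, 216], [643, 165, 241], [644, 168, 214], [644, 162, 240], [644, 176, 238], [648, 180, 238], [649, 179, 246], [649, 177, 233], [650, 170, 232], [650, 182, 218], [650, 174, 232], [650, 183, 244], [650, 176, 243], [650, 167, 230], [650, 162, 243], [650, 172, 242], [651, 169, 242], [651, 165, 242], [651, 185, 227], [651, 163, 228], [653, 175, 247], [653, 183, 246]]
```

Call:
arm_command([
  {"grip": 0.5, "x": -0.42, "y": 0.1, "z": 0.27, "yaw": 0},
  {"grip": 0.5, "x": -0.42, "y": 0, "z": 0.27, "yaw": 0},
  {"grip": 0.5, "x": -0.34, "y": 0, "z": 0.21, "yaw": 0},
  {"grip": 0.5, "x": 0, "y": 0, "z": 0, "yaw": 0},
])

```text
clock: 24.65
tool_pos: [0.5721, 0.1697, 0.098]
ee_rot: [0.002, 0.875, 0.001, 0.483]
force: [-0.2, 0.8, -1.3]
finger_gap: 0.148
finger_force: 58.9
```

Call:
arm_command([
  {"grip": 0.5, "x": -0.17, "y": 0, "z": 0.11, "yaw": 0},
  {"grip": 0.5, "x": 0, "y": 0, "z": 0, "yaw": 0},
])

```text
clock: 24.9
tool_pos: [0.5723, 0.1697, 0.0964]
ee_rot: [0.002, 0.875, 0.001, 0.484]
force: [-0.2, -0.1, -1.5]
finger_gap: 0.152
finger_force: 58.9
```

Call:
arm_command([
  {"grip": 0.5, "x": -0.17, "y": 0, "z": 0.11, "yaw": 0},
  {"grip": 0.5, "x": 0, "y": 0, "z": 0, "yaw": 0},
])

```text
clock: 25.15
tool_pos: [0.5723, 0.1697, 0.0943]
ee_rot: [0.002, 0.875, 0.001, 0.484]
force: [0.1, 0.9, -1.5]
finger_gap: 0.144
finger_force: 58.9
```

```bash
python3 -c "
from h import *
import pl
o,M=st();h=o['tool_pos']-M[:,2]*.0187; print(pl.cf(h)-pl.cf(pl.S))"
```

```text
25.15 j [ 0.1549  0.4329  2.1531  3.4433  0.4665 -1.7621] tcp [0.5723 0.1697 0.0943] hold [0.5564 0.1697 0.1043] 
R [[0.5323431144413358, -0.0009700598887904886, 0.8465281256347664], [0.003137851284211717, -0.9999902122904889, -0.003119168565648254], [0.8465228658436917, 0.004316747274849096, -0.5323348601179037]] tilt 57.836651920006744 F [ 0.0985  0.9342 -1.5251] M [ 0.0332  0.7564 -0.0069] gap 0.14432570497855174 58.92279624938965
[ 0.3265 -2.2894  3.2952]
```

Call:
arm_command([
  {"grip": 0.5, "x": -0.13, "y": 0, "z": 0.08, "yaw": 0},
  {"grip": 0.5, "x": 0, "y": 0, "z": 0, "yaw": 0},
])

```text
clock: 25.4
tool_pos: [0.5723, 0.1697, 0.0928]
ee_rot: [0.002, 0.875, 0.001, 0.484]
force: [-0.7, 0.5, -1.4]
finger_gap: 0.151
finger_force: 58.9
```

Call:
arm_command([
  {"grip": 0.5, "x": -0.13, "y": 0, "z": 0.08, "yaw": 0},
  {"grip": 0.5, "x": 0, "y": 0, "z": 0, "yaw": 0},
])

```text
clock: 25.65
tool_pos: [0.5722, 0.1697, 0.0913]
ee_rot: [0.002, 0.875, 0.001, 0.484]
force: [-0.4, 0.2, -1.4]
finger_gap: 0.153
finger_force: 58.9
```

```bash
python3 -c "
from h import *
import pl
o,M=st();h=o['tool_pos']-M[:,2]*.0187; print(pl.cf(h)-pl.cf(pl.S))"
```

```text
25.65 j [ 0.1548  0.4409  2.1541  3.4381  0.475  -1.7563] tcp [0.5722 0.1697 0.0913] hold [0.5564 0.1697 0.1012] 
R [[0.5323827100119828, -0.0010083196123667798, 0.8465031797765775], [0.003096485443373252, -0.9999902804729083, -0.003138588474687041], [0.8464981168663025, 0.004292115011713605, -0.5323744132568077]] tilt 57.83397481363821 F [-0.3832  0.1682 -1.4486] M [-0.0134  0.7711  0.034 ] gap 0.15318901128206208 58.92265856266022
[ 0.2911 -2.3058  0.2245]
```

Call:
arm_command([
  {"grip": 0.5, "x": -0.1, "y": 0, "z": 0.06, "yaw": 0},
  {"grip": 0.5, "x": 0, "y": 0, "z": 0, "yaw": 0},
])

```text
clock: 25.9
tool_pos: [0.5722, 0.1697, 0.0901]
ee_rot: [0.002, 0.875, 0.001, 0.484]
force: [0.5, -0.1, -1.8]
finger_gap: 0.148
finger_force: 58.9
```

Call:
arm_command([
  {"grip": 0.5, "x": -0.1, "y": 0, "z": 0.06, "yaw": 0},
  {"grip": 0.5, "x": 0, "y": 0, "z": 0, "yaw": 0},
])

```text
clock: 26.15
tool_pos: [0.5724, 0.1697, 0.0892]
ee_rot: [0.002, 0.875, 0.001, 0.484]
force: [-0.9, -0.8, -0.3]
finger_gap: 0.151
finger_force: 58.9
```

```bash
python3 -c "
from h import *
import pl
o,M=st();h=o['tool_pos']-M[:,2]*.0187; print(pl.cf(h)-pl.cf(pl.S))"
```

```text
26.15 j [ 0.1549  0.4468  2.1546  3.4342  0.4819 -1.752 ] tcp [0.5724 0.1697 0.0892] hold [0.5565 0.1697 0.0992] 
R [[0.5317523968350732, -0.00095266220967371, 0.8468993333890806], [0.0031370842350055958, -0.999990291064822, -0.003094588598727557], [0.8468940589959628, 0.004302349452003502, -0.5317442455039223]] tilt 57.8766176065629 F [-0.9001 -0.7745 -0.3303] M [0.0313 0.5776 0.034 ] gap 0.15051387106327346 58.90410304069519
[ 0.4183 -2.285  -1.8216]
```

Call:
arm_command([
  {"grip": 0.5, "x": -0.06, "y": 0, "z": 0.04, "yaw": 0},
  {"grip": 0.5, "x": 0, "y": 0, "z": 0, "yaw": 0},
])

```text
clock: 26.4
tool_pos: [0.5726, 0.1697, 0.0888]
ee_rot: [0.002, 0.875, 0.001, 0.484]
force: [0.2, 0.1, 1.9]
finger_gap: 0.147
finger_force: 58.8
```

```bash
python3 - <<'E'
from h import *
import pl
o,M=st();h=o['tool_pos']-M[:,2]*.0187; print(pl.cf(h)-pl.cf(pl.S))
for n in ("scene","top"):
    im,D=r.camera(n); cv2.imwrite(f"pics/{n}5.png",im); P=cloud(n,D); hsv=cv2.cvtColor(im,cv2.COLOR_BGR2HSV)
    x,y,z=P[...,0],P[...,1],P[...,2]
    m=(D>0)&(x>.61)&(x<.653)&(abs(y-h[1])<.03)&(z>.205)&(z<.254)&(hsv[...,1]<80)
    q=P[m]; q=q[np.argsort(q[:,0])]; print(n,len(q)); print((q[:40]*1e3).round().astype(int).tolist())
a=cv2.imread("pics/scene5.png")[195:255,270:345]; b=cv2.imread("pics/top5.png")[125:185,185:260]
c=np.hstack([cv2.resize(k,(400,320),interpolation=cv2.INTER_CUBIC) for k in (a,b)]); cv2.imwrite("pics/e3.png",c)
E
```

```text
26.4 j [ 0.1548  0.4486  2.1544  3.4331  0.4841 -1.7507] tcp [0.5726 0.1697 0.0888] hold [0.5568 0.1697 0.0987] 
R [[0.5311025533498903, -0.0010112173151016863, 0.8473069427691293], [0.0030757648621831573, -0.9999903983296419, -0.0031213649316884514], [0.8473019635854384, 0.004263881807209665, -0.5310943436115609]] tilt 57.92057492581194 F [0.1555 0.13   1.9497] M [-0.0177  0.2143  0.0565] gap 0.14669731478298464 58.77318799495697
[ 0.6448 -2.2979 -2.2589]
scene 16
[[630, 171, 227], [631, 174, 224], [631, 167, 229], [633, 171, 227], [633, 168, 227], [634, 172, 223], [635, 169, 216], [635, 168, 223], [636, 172, 218], [649, 171, 239], [651, 174, 244], [652, 181, 240], [652, 178, 241], [652, 165, 244], [653, 159, 242], [653, 184, 244]]
top 40
[[627, 167, 219], [629, 166, 228], [629, 170, 225], [632, 166, 228], [632, 164, 213], [633, 170, 225], [637, 165, 212], [640, 172, 214], [640, 168, 213], [640, 183, 212], [640, 179, 212], [640, 165, 212], [640, 176, 211], [641, 163, 223], [643, 172, 216], [643, 175, 215], [643, 179, 214], [646, 171, 218], [647, 168, 216], [649, 182, 222], [649, 176, 208], [649, 170, 234], [649, 165, 246], [649, 172, 246], [649, 179, 245], [650, 179, 219], [650, 168, 245], [650, 184, 231], [650, 175, 219], [650, 177, 231], [650, 172, 218], [651, 183, 240], [651, 167, 228], [651, 181, 227], [651, 163, 228], [651, 176, 240], [651, 174, 226], [651, 169, 213], [652, 162, 238], [653, 179, 246]]
```

View pics/e3.png

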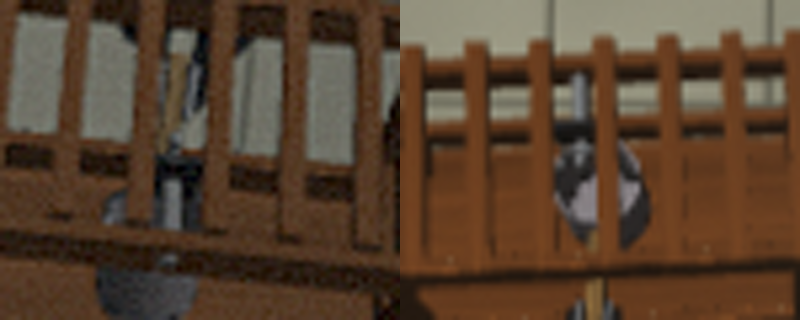

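Call:
arm_command([
  {"grip": 1.6, "x": 0.02, "y": 0, "z": -0.01, "yaw": 0},
  {"grip": 2, "x": 0, "y": 0, "z": 0, "yaw": 0},
  {"grip": 3, "x": 0, "y": 0, "z": 0, "yaw": 0},
  {"grip": 4, "x": 0, "y": 0, "z": 0, "yaw": 0},
  {"grip": 4, "x": 0, "y": 0, "z": 0, "yaw": 0},
  {"grip": 4, "x": 0, "y": 0, "z": 0, "yaw": 0},
])

```text
clock: 27.25
tool_pos: [0.5723, 0.1697, 0.0886]
ee_rot: [0.002, 0.875, 0.001, 0.484]
force: [-0.2, -0.1, -0.2]
finger_gap: 0.467
finger_force: 0.0
```

```bash
python3 - <<'E'
from h import *
o,M=st();h=o['tool_pos']-M[:,2]*.0187
for n in ("scene","top"):
    im,D=r.camera(n); P=cloud(n,D)-h; hsv=cv2.cvtColor(im,cv2.COLOR_BGR2HSV); x,y,z=P[...,0],P[...,1],P[...,2]
    k=(D>0)&(hsv[...,1]>90)&(x>-.06)&(x<.05)&(abs(y)<.025)&(abs(z)<.04); q=P[k]
    if len(q)>5: print(n,len(q),q.mean(0),'slope z,y',np.polyfit(q[:,0],q[:,2],1)[0],np.polyfit(q[:,0],q[:,1],1)[0],q[:,0].min())
E
```

```text
27.25 j [ 0.1548  0.4482  2.1548  3.4335  0.4829 -1.7511] tcp [0.5723 0.1697 0.0886] hold [0.5564 0.1697 0.0985] 
R [[0.5322099696746114, -0.0010000337538405902, 0.8466118048500388], [0.003076718254860266, -0.9999904141822982, -0.003115340799297048], [0.8466068048295674, 0.004262801427082274, -0.5322017911847572]] tilt 57.84565795242416 F [-0.1557 -0.1071 -0.248 ] M [ 0.0132  0.4308 -0.0574] gap 0.46723934993964483 0.0
scene 52 [-0.0118  0.      0.0097] slope z,y 0.0004119802679928747 -0.001517226756204541 -0.043807008188792684
top 75 [-0.0115  0.0004  0.0091] slope z,y 0.01333371355228085 0.0052716298955512685 -0.048099977233717395
```

Call:
arm_command([
  {"grip": 4, "x": 0, "y": 0, "z": -1, "yaw": 0},
  {"grip": 4, "x": 0, "y": 0, "z": -2, "yaw": 0},
  {"grip": 4, "x": 0, "y": 0, "z": -3, "yaw": 0},
  {"grip": 4, "x": 0, "y": 0, "z": -3, "yaw": 0},
  {"grip": 4, "x": 0, "y": 0, "z": -3, "yaw": 0},
  {"grip": 4, "x": 0, "y": 0, "z": -2, "yaw": 0},
  {"grip": 4, "x": 0, "y": 0, "z": 0, "yaw": 0},
])

```text
clock: 28.22
tool_pos: [0.453, 0.1704, 0.164]
ee_rot: [0.002, 0.875, 0.001, 0.484]
force: [1.0, -0.1, 0.3]
finger_gap: 0.469
finger_force: 0.0
```

```bash
python3 - <<'E'
from h import *
st(); h=np.array([.5564,.1697,.0985])
for n in ("scene","top"):
    im,D=r.camera(n); cv2.imwrite(f"pics/{n}6.png",im); P=cloud(n,D)-h; hsv=cv2.cvtColor(im,cv2.COLOR_BGR2HSV); x,y,z=P[...,0],P[...,1],P[...,2]
    k=(D>0)&(hsv[...,1]>90)&(x>-.06)&(x<.05)&(abs(y)<.025)&(abs(z)<.03); q=P[k]
    if len(q)>5: print(n,len(q),q.mean(0),'slope z,y',np.polyfit(q[:,0],q[:,2],1)[0],np.polyfit(q[:,0],q[:,1],1)[0],q[:,0].min())
a=cv2.imread("pics/scene6.png")[140:300,200:400]; b=cv2.imread("pics/top6.png")[110:270,140:340]
c=np.hstack([cv2.resize(k,(400,320),interpolation=cv2.INTER_CUBIC) for k in (a,b)]); cv2.imwrite("pics/e4.png",c)
E
```

```text
28.225 j [ 0.231   0.0581  2.3822  3.74    0.3555 -2.0183] tcp [0.453  0.1704 0.164 ] hold [0.4372 0.1704 0.1739] 
R [[0.5306179226244864, -0.00022944150992348531, 0.8476110945157975], [0.0029654864096065477, -0.9999933405788913, -0.0021271314543639687], [0.8476059379688354, 0.00364227325488214, -0.5306137086106121]] tilt 57.95306997149378 F [ 0.9962 -0.1345  0.2718] M [-0.0483  0.4352  0.0097] gap 0.46949717964395743 0.0
scene 51 [-0.0125 -0.0021  0.0106] slope z,y 0.044530764497072814 -0.01118752042682362 -0.045037537862514965
top 66 [-0.0115 -0.0014  0.008 ] slope z,y -0.014373856318792051 0.012685424314138102 -0.04818187033752486
```

View pics/e4.png

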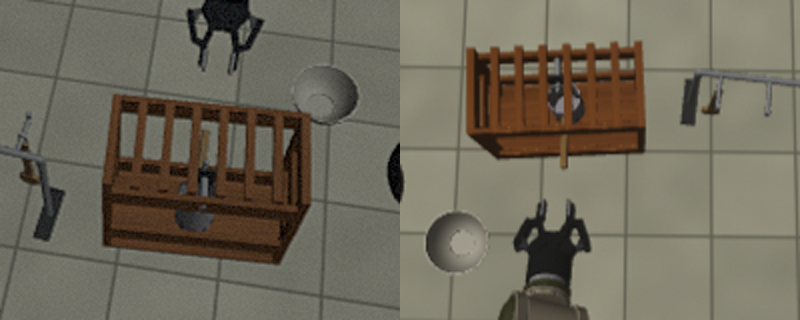

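The can hangs in the cupboard with its handle level at right-crop (563,150), and the gripper is clear. I'll let it settle for a second, then hand in.

Call:
arm_command([
  {"grip": 4, "x": 0, "y": 0, "z": 0, "yaw": 0},
  {"grip": 4, "x": 0, "y": 0, "z": 0, "yaw": 0},
  {"grip": 4, "x": 0, "y": 0, "z": 0, "yaw": 0},
  {"grip": 4, "x": 0, "y": 0, "z": 0, "yaw": 0},
  {"grip": 4, "x": 0, "y": 0, "z": 0, "yaw": 0},
  {"grip": 4, "x": 0, "y": 0, "z": 0, "yaw": 0},
  {"grip": 4, "x": 0, "y": 0, "z": 0, "yaw": 0},
  {"grip": 4, "x": 0, "y": 0, "z": 0, "yaw": 0},
])

```text
clock: 29.32
tool_pos: [0.4538, 0.1701, 0.1631]
ee_rot: [0.002, 0.875, 0.001, 0.484]
force: [-0.1, -0.1, 0.3]
finger_gap: 0.469
finger_force: 0.0
```

```bash
python3 - <<'E'
from h import *
h=np.array([.5564,.1697,.0985])
for n in ("scene","top"):
    im,D=r.camera(n); P=cloud(n,D)-h; hsv=cv2.cvtColor(im,cv2.COLOR_BGR2HSV); x,y,z=P[...,0],P[...,1],P[...,2]
    k=(D>0)&(hsv[...,1]>90)&(x>-.06)&(x<.05)&(abs(y)<.025)&(abs(z)<.03); q=P[k]
    print(n,len(q),q.mean(0),'slope z,y',np.polyfit(q[:,0],q[:,2],1)[0],np.polyfit(q[:,0],q[:,1],1)[0])
print(r.close_job())
E
```

```text
scene 50 [-0.01351806 -0.00213252  0.00984235] slope z,y -0.016214379735605442 -0.01849443767532764
top 66 [-0.01159996 -0.00152627  0.00884332] slope z,y -0.01375144786556441 0.012784446996098386
the job is handed in; nothing more can be done
None
```

The can hangs by its bail on the cupboard hook, its handle level and steady in the last pictures, with the gripper clear; I handed the job in at about 29 s, but no verdict came back, and one joint touched the edge of its range (0.187 rad against a listed 0.19) while I tilted the tool.

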